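# Set the locating block and hold the tacking jig's leaf at the mark

### The job

On the welding bench, plug the orange-topped locating block upright and fully home into the socket of the blue tacking jig and let go of it. Then take the red handle bar, swing the jig's hinged leaf up until it lines up with the yellow angle mark, and keep holding it there with the gripper, still: finish while holding it, because the leaf falls if released. Do not shift the yellow mark, and leave everything else on the bench where it is.

Things in the scene. Friction and masses are not known exactly. Their poses are not given: they have to be found in the camera images.
- block_centre (a point): Centre of the loose locating block, a plain upright bar standing on the table: bare aluminium with an orange top, 26 (its x) x 40 (its y) x 80 tall, so the centre is 40 above its foot; z up. About 0.2 kg. A half turn about z changes nothing. Grip it across the 26 mm width, at or above the centre: when home, 18 mm of its foot are in the socket.
- socket (a point): Centre of the mouth of the rectangular socket in the flat top of the fixed blue jig base (180 x 360), 26 above the table. z up; hole 28 along x, 42 along y, 18 deep, 3 mm lead-in chamfer. x and y are the jig's: x away from the robot, y along the hinge. Home, the block's centre is 22 above this point. A 6 thick fixed steel plate lies on the base 6 from the hole on its +y side.
- leaf (a joint): Angle of the hinged grey steel leaf, rad: 0 = lying level on its rests (the start, and its lower stop), growing as the free edge on the robot's side rises; upper stop 1.4. The hinge is free and the leaf (about 0.55 kg) falls back when let go.
- leaf_bar (a point): Middle of the leaf's red handle bar: round, 12 diameter, 100 free length, along y, parallel to the hinge and 155 from its axis, on the leaf's free edge (robot's side); 62 above the table at leaf angle 0. Gap of 49 between bar and leaf edge, open above and below: open the gripper 60 or less. Axes turn with the leaf: x from bar to hinge. The bar can turn within the fingers.
- leaf_hinge (a point): Point on the hinge axis in line with the bar's middle, 62 above the table. Axes turn with the leaf: y along the hinge axis, x from bar to hinge. At leaf angle a the bar's middle lies 155*cos(a) from here along the jig's -x (robot's side) and 155*sin(a) higher. The leaf plate reaches 100 from here towards the bar, 130 wide.
- mark (a joint): Angle of the yellow mark above level, rad, about the same hinge line as the leaf: the leaf is at the mark when joint leaf equals this value. Stiffly clamped; it does not turn by itself. 0.6 to 1.05.
- mark_tip (a point): Ball tip (18 diameter) of the yellow angle mark, a 14 mm wide straight yellow arm on the aluminium quadrant, 165 from the hinge axis and 110 beyond the middle of the bar on the jig's +y side. Axes turn with the mark: x from the tip towards the hinge line, y along it.
- jar: Bystander: green screw-top jar, 60 diameter x 85 tall, standing. Origin at its underside.
- tube: Bystander: offcut of square steel tube, 50 x 50 x 70 tall, standing on end. Origin at its underside.
- hammer: Bystander: hammer, 260 long, lying left of the jig. Origin at its underside, along x.
- brush: Bystander: brush, 220 long, lying in front of the robot, left. Origin at its underside, along x.
- disc: Bystander: terracotta-coloured grinding disc, 116 diameter x 10, lying flat between robot and jig. Origin at its underside.
Things that resemble listed ones, but are neither listed nor needed, are in the scene too. Of the things that look like the part that bears block_centre, take the one that is farthest from the robot's base at the start.

How it is judged:
On the way:
1. the block is upright and fully home in the socket, let go, with the leaf still down (z of block_centre in the frame of socket below 0.026 m and horizontal distance between block_centre and socket below 0.004 m and angle between the z axis of block_centre and the z axis of socket, either way round below 0.06 rad and angle between the x axis of block_centre and the x axis of socket, either way round below 0.1 rad and contact force between the fingers and block below 0.1 N and value of joint leaf below 0.15 rad), for 0.2 s.
At the end, for the whole second after the job is handed in: Block home in the socket (4 mm sideways, 4 mm depth, 0.06 rad upright, 0.10 rad square) and not touched by the fingers; leaf within 0.06 rad of the mark, still (0.05 rad/s), carried by the fingers (over 0.5 N) and no loose thing; mark moved under 10 mm. Ends holding (z of block_centre in the frame of socket below 0.026 m and horizontal distance between block_centre and socket below 0.004 m and angle between the z axis of block_centre and the z axis of socket, either way round below 0.06 rad and angle between the x axis of block_centre and the x axis of socket, either way round below 0.1 rad and contact force between each of the fingers, leaf and block below 0.1 N and angle between the x axis of leaf_bar and the x axis of mark_tip, either way round below 0.06 rad and velocity of joint leaf between -0.05 and 0.05 rad/s and contact force between the fingers and leaf above 0.5 N and contact force between leaf and jar below 0.1 N and contact force between leaf and tube below 0.1 N and contact force between leaf and hammer below 0.1 N and contact force between leaf and brush below 0.1 N and contact force between leaf and disc below 0.1 N and distance of mark_tip from where it was at the start of the episode below 0.01 m); the arm keeps its last pose, push and grip.
It fails at once if the yellow mark is shifted (over 15 mm) (distance of mark_tip from where it was at the start of the episode above 0.015 m).
It fails at once if a bystander is shifted (over 30 mm) (distance of any of jar, tube, hammer, brush, disc from where it was at the start of the episode above 0.03 m).
It also fails if it takes over 58 s, if anything falls off the work surface, if the arm or the gripper's body presses on something with over 40 N, if the wrist force passes 120 N, or if a joint passes its speed limit or range.

### The arm

A 6-joint arm with a two-finger parallel gripper is mounted at the origin on the work surface. World frame = base frame: x ahead of the robot, y to its left, z up, the work surface at z = 0. Lengths are in m, angles in rad, forces in N, time in s.
With the tool pointing down it reaches from about 0.35 to 0.975 m from the base axis. Payload 4.9 kg.
Tool frame: the origin (TCP) lies on the centre line of the jaws, within the pads' length; the fingertips stand 14 mm ahead of it and the grasp point (between the pads) lies 5 mm behind it; y points along the fingers, z is the direction in which the jaws open and shut, and the axes are right-handed (so a half turn about y gives the same grasp; the last joint's range is limited). The gripper opens to 85 mm and grips with 20 to 120 N. Pads are 22 mm wide; open, the fingers measure 114 mm over their backs; the gripper's body (76 mm by 85 mm) begins 54 mm behind the grasp point. The pads swing forward as they close: fully open they stand 13 mm farther back than shut.
Start: joints at [1.176, 0.053, 1.613, -0, 1.476, -0.119], TCP at [0.17, 0.601, 0.245] pointing down, gripper open.
Joint ranges: [-3.01, 3.01], [-1.01, 2.22], [0.06, 2.58], [-1.02, 4.17], [0.09, 2.62], [-3.14, 3.14]. Speed limits (rad/s): [2.57, 2.57, 3.14, 3.14, 3.14, 3.14].

### API

Orientations are given as a rotation vector (axis times angle).
In Python, from station import ctrl gives the robot as it stands.
- The arm moves only by the tool servo_tool, never from a script. Its arguments are lists of equal length, an entry for each row: "delta_pos": the shift along the tool's x, y, z in m, a list of three; "dr": the turn, a rotation vector about the tool's x, y, z in degrees, a list of three; "grip": the opening, from 0 (shut) to 1 (fully open). In form: {"delta_pos": [[x, y, z], ...], "dr": [[rx, ry, rz], ...], "grip": [grip, ...]}. A call has 1 to 5 rows; each row shifts and turns the pose as measured when the row begins, along the tool's axes as they then stand; what a row does not reach is not made up. A row lasts 1/8 s, in which the tool goes at most 62.5 mm and 10.7 degrees, less where a joint would pass 70% of its speed; a pose out of reach is approached as far as the arm can. A call is refused whole if a number of a shift passes 0.0625 or a number of a turn 10.7, either way. A call with a gripper value outside its range is refused whole. The fingers move at their own pace and stop on an object; "grip_force" is the grip in N (left out, the last holds). Time passes only in rows, so rows that do not move let the fingers close. It gives the time, the measured TCP pose, the force and the opening at its end, in the units of the state.
- ctrl.get_obs(): the state, without advancing time (a new reading comes with each control period).
- ctrl.get_image(name): name is "side" or "top"; returns the picture (480x640x3 uint8, red, green, blue); there is no depth.
- ctrl.camera_params(name): a dict with "fovy" (degrees; the focal length in pixels is half the picture's height over the tangent of half this angle, whatever the lens; pixels are square), "cx", "cy" (the principal point, pixels), "eye" and "rotation" of the camera in the world. Camera axes: x right, y down, z forward; pixel columns grow to the right and rows downward; lengths in m; the calibration is good to about 2 mm. A picture is of the moment at which its call begins. camera_params takes no time and is no camera call.
- ctrl.finish_job(): hands the job in, once; it reports no verdict.
Trained networks look in the newest picture that a camera, given by its name, has taken for a name from the list of things; names that differ only in an ending like _2 or _b are one class to them, and where a whole thing is asked for, a point or a joint stands for the part that bears it (a point fixed in the world has none). Each returns a list of dicts, best first, with "score" (0 to 1); they miss things now and then, are a little off and sometimes report something else, mostly with a low value. They report only what shows in the picture. A call takes as long as a camera call. They do not tell look-alikes from the thing itself.
- ctrl.masks_of(camera, label): "pixels" (480x640 bool, what is visible of it) and "extent" ([left, top, right, bottom] in pixels, round what is visible of it).
The state is a dict: "t": time; "q": joint angles; "dq": joint speeds; "effort": joint torques, N m; "tool_pos": TCP position; "tool_rot": TCP orientation; "contact_force": force on the tool from outside, world axes, zero at the start; "wrist_torque": the same for the moment, N m; "opening": finger opening in m.
Only numpy, scipy, OpenCV 4.12 (cv2) and the standard library are available. Lean on these libraries where they do the work, as an engineer would, in place of code of your own. Each camera call takes 0.05 s, during which the arm holds its last target.

## Working session

There is one attempt and no reset: what is moved stays moved. The work goes in short steps, Python scripts to look and compute and a tool call to move; the robot and the scene stay as the last step left them, time stands still between calls to the robot, and variables do not carry over. Pictures are saved under pics/ and viewed, and the job is handed in when it is done.

Besides the shell and the picture viewer there is one more tool, called after ">>>" as name(argument=value, ...) on one line, values as JSON. servo_tool: Moves the arm, as the interface text tells. Its arguments: {"type":"object","properties":{"delta_pos":{"type":"array","items":{"type":"array","items":{"type":"number"}}},"dr":{"type":"array","items":{"type":"array","items":{"type":"number"}}},"grip":{"type":"array","items":{"type":"number"}},"grip_force":{"type":"number"}},"required":["delta_pos","dr","grip"]}

```bash
ls; mkdir -p pics
python3 - <<'E'
from station import ctrl
import cv2,numpy as np
for n in ("side","top"):
    im=ctrl.get_image(n); cv2.imwrite(f"pics/{n}0.png",im[:,:,::-1])
    p=ctrl.camera_params(n); print(n,{k:np.round(v,4).tolist() for k,v in p.items()})
print(ctrl.get_obs())
E
```

```text
pics
side {'fovy': 49.7281, 'cx': 329.3078, 'cy': 243.446, 'eye': [0.0272, -0.8177, 0.9761], 'rotation': [-2.2507, 0.586, -0.2482]}
top {'fovy': 56.5873, 'cx': 321.1486, 'cy': 244.3749, 'eye': [0.3978, 0.0409, 1.2226], 'rotation': [-2.1651, 2.1603, -0.0946]}
{'t': 0.1, 'q': array([ 1.17598471e+00,  5.33064925e-02,  1.61414301e+00, -6.06016824e-06,
        1.47603047e+00, -1.19002991e-01]), 'dq': array([-0.00054754, -0.00109162, -0.00288809, -0.00017546, -0.00233911,
        0.00010096]), 'effort': array([ 6.18140803e-04, -3.94902241e+01, -3.71363640e+01, -1.12696482e-04,
        3.84905987e-03,  8.64376346e-06]), 'tool_pos': array([0.16999693, 0.60087542, 0.24418442]), 'tool_rot': array([-1.56176173,  0.2169224 , -0.21617616]), 'contact_force': array([-0.20746678,  0.36750912, -0.30079823]), 'wrist_torque': array([-0.01480514,  0.00337605, -0.02058469]), 'opening': 0.08537306555313616}
```

View pics/side0.png

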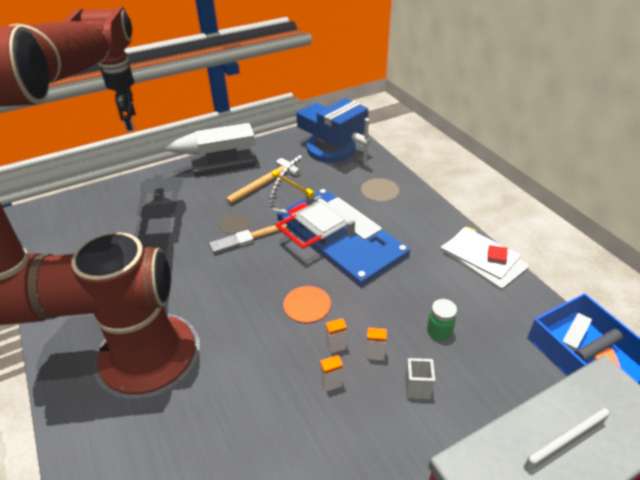

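View pics/top0.png

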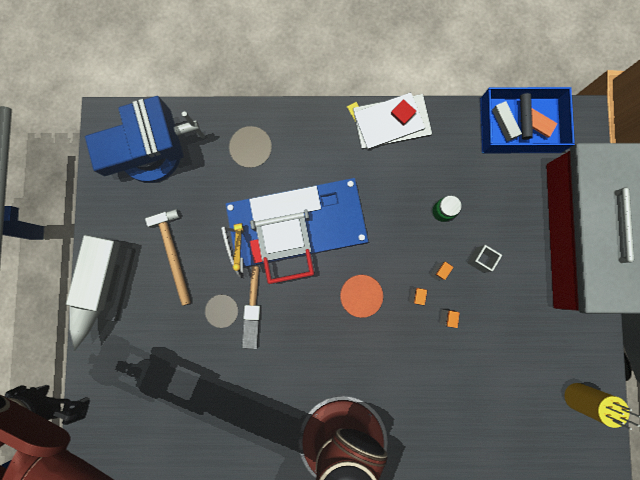

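```bash
cat > h.py <<'E'
from station import ctrl
import cv2,numpy as np
from scipy.spatial.transform import Rotation as R
from scipy.optimize import least_squares
def cam(n):
    p=ctrl.camera_params(n); f=240/np.tan(np.radians(p['fovy'])/2)
    M=np.array(p['rotation']); M=R.from_rotvec(M).as_matrix() if M.size==3 else M
    return f,p['cx'],p['cy'],np.array(p['eye']),M
def proj(n,P):
    f,cx,cy,e,M=cam(n); c=(np.atleast_2d(P)-e)@M
    return np.c_[f*c[:,0]/c[:,2]+cx,f*c[:,1]/c[:,2]+cy]
def ray(n,uv):
    f,cx,cy,e,M=cam(n); uv=np.atleast_2d(uv).astype(float)
    return e,np.c_[(uv[:,0]-cx)/f,(uv[:,1]-cy)/f,np.ones(len(uv))]@M.T
def onz(n,uv,z):
    e,d=ray(n,uv); return e+d*((z-e[2])/d[:,2])[:,None]
def tri(uvs):  # dict name->uv
    A=[];b=[]
    for n,uv in uvs.items():
        e,d=ray(n,uv); d=d[0]/np.linalg.norm(d[0]); Q=np.eye(3)-np.outer(d,d); A.append(Q);b.append(Q@e)
    A=np.vstack(A);b=np.hstack(b); x=np.linalg.lstsq(A,b,rcond=None)[0]; return x,np.linalg.norm(A@x-b)
def crop(n,im,c,s,k,fn):
    x,y=int(c[0]-s/2),int(c[1]-s*.375); x=max(x,0);y=max(y,0)
    s2=int(s*.75); cv2.imwrite(fn,cv2.resize(im[y:y+s2,x:x+s,::-1],None,fx=k,fy=k,interpolation=cv2.INTER_CUBIC)); print(n,'crop origin',x,y,'scale',k)
E
python3 - <<'E'
from h import *
print(proj('top',[0,0,0]),proj('side',[0,0,0]),proj('top',[.17,.6,.24]),proj('side',[.17,.6,.24]))
I={n:ctrl.get_image(n) for n in('top','side')}
for n in I:
    for l in ('block_centre','socket','leaf_bar','mark_tip','mark','leaf','disc','jar','tube','hammer','brush'):
        for d in ctrl.masks_of(n,l)[:5]:
            ys,xs=np.nonzero(d['pixels']); 
            print(n,l,round(d['score'],2),np.round(d['extent']).tolist(),len(xs),[round(xs.mean(),1),round(ys.mean(),1)])
for uv in [(444,270),(420,296),(453,319)]:
    p=onz('top',uv,.08)[0]; print(uv,p.round(3),np.hypot(p[0],p[1]),proj('side',p))
crop('top',I['top'],(298,230),160,5,'pics/jt.png')
crop('side',I['side'],(335,230),160,5,'pics/js.png')
crop('top',I['top'],(445,290),100,8,'pics/bt.png')
crop('side',I['side'],(355,350),100,8,'pics/bs.png')
E
```

```text
[[342.63925806 441.45235281]] [[147.76206517 352.1201827 ]] [[ 68.11863244 395.06090014]] [[132.31065641 123.60952608]]
top block_centre 0.62 [444.0, 311.0, 462.0, 332.0] 274 [np.float64(450.0), np.float64(318.4)]
top socket 0.79 [222.0, 178.0, 369.0, 281.0] 9156 [np.float64(294.0), np.float64(225.2)]
top socket 0.62 [430.0, 195.0, 465.0, 221.0] 556 [np.float64(446.8), np.float64(208.3)]
top socket 0.57 [231.0, 223.0, 246.0, 272.0] 365 [np.float64(237.6), np.float64(246.2)]
top leaf_bar 0.65 [251.0, 215.0, 311.0, 286.0] 2592 [np.float64(282.0), np.float64(243.4)]
top mark_tip 0.78 [231.0, 224.0, 244.0, 271.0] 321 [np.float64(237.7), np.float64(246.0)]
top mark 0.56 [234.0, 224.0, 242.0, 275.0] 392 [np.float64(237.5), np.float64(244.8)]
top leaf 0.57 [251.0, 212.0, 314.0, 283.0] 2630 [np.float64(281.6), np.float64(243.3)]
top disc 0.82 [339.0, 278.0, 382.0, 322.0] 1446 [np.float64(361.8), np.float64(296.3)]
top jar 0.9 [430.0, 196.0, 464.0, 220.0] 510 [np.float64(447.0), np.float64(208.4)]
top tube 0.67 [222.0, 177.0, 368.0, 285.0] 9497 [np.float64(293.7), np.float64(225.9)]
top tube 
[... 1279 characters left out ...]
302.0, 206.0] 602 [np.float64(260.8), np.float64(182.1)]
side tube 0.75 [403.0, 357.0, 434.0, 397.0] 1057 [np.float64(419.4), np.float64(378.3)]
side hammer 0.93 [227.0, 157.0, 298.0, 207.0] 511 [np.float64(258.2), np.float64(182.9)]
side brush 0.66 [209.0, 223.0, 287.0, 255.0] 709 [np.float64(239.6), np.float64(239.4)]
(444, 270) [ 0.449 -0.257  0.08 ] 0.5169508139490266 [[377.04428257 331.65331117]]
(420, 296) [ 0.383 -0.194  0.08 ] 0.4291537847695114 [[336.14117401 323.61473833]]
(453, 319) [ 0.325 -0.276  0.08 ] 0.4266955555622648 [[331.49745757 361.96928277]]
top crop origin 218 170 scale 5
side crop origin 255 170 scale 5
top crop origin 395 252 scale 8
side crop origin 305 312 scale 8
```

View pics/jt.png

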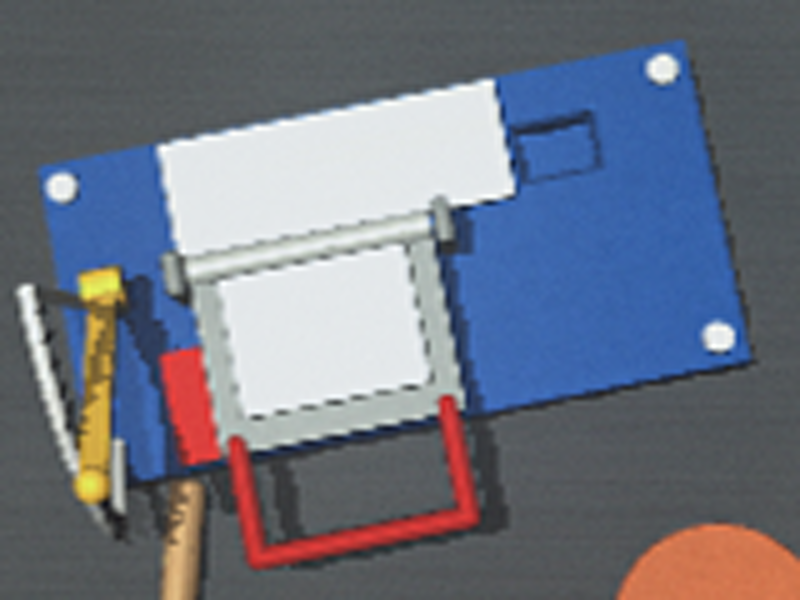

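View pics/js.png

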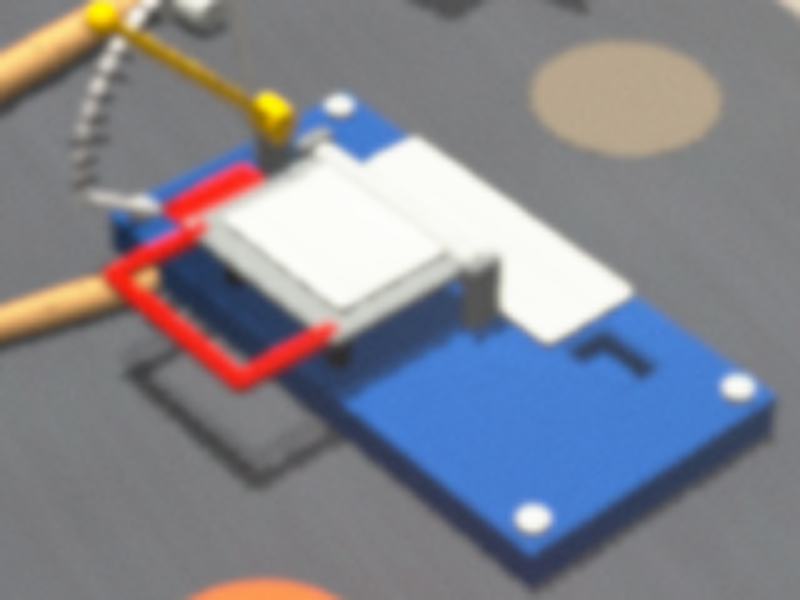

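View pics/bt.png

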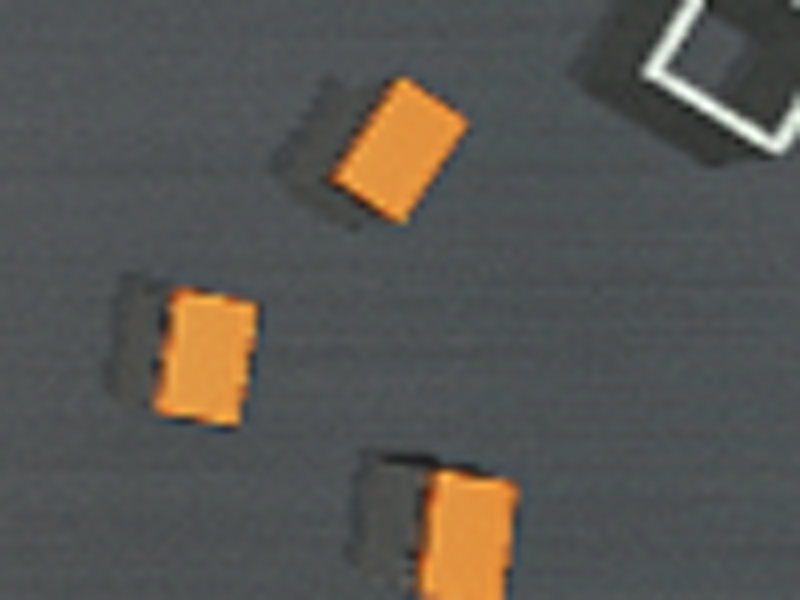

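View pics/bs.png

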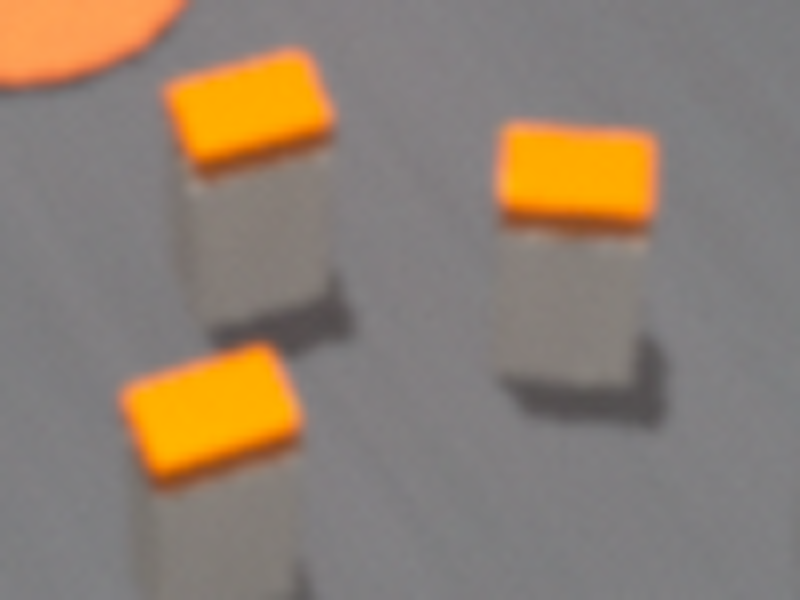

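Run:
```python
from h import *
I={n:ctrl.get_image(n) for n in('top','side')}
# block: orange mask in world plane z=.08
for n,c in (('top',(444,270)),('side',(377,335))):
    im=I[n]; x,y=c[0]-16,c[1]-14
    sub=cv2.resize(im[y:y+28,x:x+32],None,fx=8,fy=8,interpolation=cv2.INTER_CUBIC)
    hsv=cv2.cvtColor(sub,cv2.COLOR_RGB2HSV); print(n,hsv[112,128])
    m=((hsv[...,0]<25)&(hsv[...,1]>140)&(hsv[...,2]>(120 if n=='top' else 215))).astype(np.uint8)
    cs,_=cv2.findContours(m,cv2.RETR_EXTERNAL,cv2.CHAIN_APPROX_NONE); k=max(cs,key=cv2.contourArea)[:,0,:]
    uv=(k+.5)/8-.5+[x,y]
    w=onz(n,uv,.08)[:,:2]
    r=cv2.minAreaRect((w*1000).astype(np.float32)); print(n,np.round(r[0],1),np.round(r[1],1),r[2])
# jig
tc=np.array([(685,42),(750,360),(38,170)])/5+[218-.4,170-.4]
sc=np.array([(775,395),(530,560)])/5+[255-.4,170-.4]
for n,c in(('top',tc),('side',sc)): print(n,(onz(n,c,.026)*1000).round(1))
th=np.array([(512,130),(590,112),(602,165),(525,183)])/5+[217.6,169.6]
w=onz('top',th,.026)*1000; print('hole',w.round(1),w.mean(0).round(1))
bar=np.array([(258,556),(472,518)])/5+[217.6,169.6]; b=onz('top',bar,.062)*1000; print('bar top',b.round(1),b.mean(0))
bar=np.array([(118,275),(242,380)])/5+[254.6,169.6]; b=onz('side',bar,.062)*1000; print('bar side',b.round(1),b.mean(0))
tt=np.array([90,487])/5+[217.6,169.6]; ts=np.array([101,15])/5+[254.6,169.6]
print('tip',tri({'top':tt,'side':ts}))
```

```text
top [ 15 184 226]
top [ 448.2 -257.7] [27.3 40.9] 55.66792297363281
side [ 20 255 255]
side [ 446.2 -259. ] [28.2 41.3] 55.64982223510742
top [[702.2 -33.2  26. ]
 [527.2 -67.4  26. ]
 [631.1 320.3  26. ]]
side [[701.5 -31.7  26. ]
 [523.5 -70.6  26. ]]
hole [[653.3  61.3  26. ]
 [663.2  18.8  26. ]
 [633.9  12.3  26. ]
 [623.9  54.2  26. ]] [643.6  36.6  26. ]
bar top [[420.5 192.1  62. ]
 [440.5  80.9  62. ]] [430.45583202 136.47368492  62.        ]
bar side [[420.7 192.5  62. ]
 [441.4  84.   62. ]] [431.06726046 138.22402141  62.        ]
tip (array([0.44985822, 0.25511391, 0.18496092]), np.float64(0.000142063143851297))
```

```bash
cat >> h.py <<'E'
def st():
    o=ctrl.get_obs(); return o,np.array(o['tool_pos']),R.from_rotvec(o['tool_rot'])
def down(yaw):
    z=np.array([np.cos(yaw),np.sin(yaw),0]); y=np.array([0,0,-1.]); x=np.cross(y,z)
    return R.from_matrix(np.c_[x,y,z])
def go(p,yawdeg):
    o,tp,tr=st(); T=down(np.radians(yawdeg))
    d=tr.inv().apply(np.array(p)-tp); dr=np.degrees((tr.inv()*T).as_rotvec())
    za=tr.as_matrix()[:,2]; print('t',round(o['t'],2),'pos',(tp*1000).round(1),'yaw z',np.degrees(np.arctan2(za[1],za[0])).round(1),'open',round(o['opening']*1000,1))
    print('need tool shift mm',(d*1000).round(1),'turn deg',dr.round(1),'F',o['contact_force'].round(1),'q',o['q'].round(2))
E
python3 - <<'E'
from h import *
o,tp,tr=st(); print(tr.as_matrix().round(3))
go([.447,-.2585,.2],55.67); go([.447,-.2585,.2],-124.33)
print(onz('top',(488,258),.07),onz('top',(447,208),.085))
E
```

```text
[[ 0.962 -0.     0.272]
 [-0.272 -0.     0.962]
 [ 0.    -1.    -0.   ]]
t 1.4 pos [170.2 601.4 245.3] yaw z 74.2 open 85.3
need tool shift mm [ 500.5   45.3 -752. ] turn deg [ 0.  18.5  0. ] F [-0.1 -0.2 -0.2] q [ 1.18  0.05  1.61 -0.    1.48 -0.12]
t 1.4 pos [170.2 601.4 245.3] yaw z 74.2 open 85.3
need tool shift mm [ 500.5   45.3 -752. ] turn deg [   0.  -161.5   -0. ] F [-0.1 -0.2 -0.2] q [ 1.18  0.05  1.61 -0.    1.48 -0.12]
[[ 0.48036579 -0.37298732  0.07      ]] [[ 0.60817231 -0.26700367  0.085     ]]
```

>>> servo_tool(delta_pos=[[0.044,0,-0.04],[0.044,0,-0.04],[0.044,0,-0.04],[0.044,0,-0.04],[0.044,0,-0.04]], dr=[[0,0,0],[0,0,0],[0,0,0],[0,0,0],[0,0,0]], grip=[1,1,1,1,1], grip_force=60)

```text
t: 2.02
tool_pos: [0.3302, 0.3453, 0.2454]
tool_rot: [-1.559, 0.208, -0.212]
contact_force: [0.7, 0.1, 0.2]
opening: 0.0855
```

>>> servo_tool(delta_pos=[[0.044,0,-0.04],[0.044,0,-0.04],[0.044,0,-0.04],[0.044,0,-0.04],[0,0,0]], dr=[[0,0,0],[0,0,0],[0,0,0],[0,0,0],[0,0,0]], grip=[1,1,1,1,1])

```text
t: 2.65
tool_pos: [0.4623, 0.1344, 0.2473]
tool_rot: [-1.557, 0.209, -0.22]
contact_force: [-0.1, 1.3, 0.5]
opening: 0.0857
```

```bash
python3 -c "
from h import *
go([.447,-.2585,.2],55.67)"
```

```text
t 2.65 pos [462.3 134.4 247.3] yaw z 74.3 open 85.7
need tool shift mm [  91.    46.1 -382.7] turn deg [-0.3 18.7  0.3] F [-0.1  1.3  0.5] q [ 0.13 -0.31  1.94  0.    1.5  -1.17]
```

>>> servo_tool(delta_pos=[[0.014,0,-0.058],[0.014,0,-0.058],[0.014,0,-0.058],[0.014,0,-0.058],[0.014,0,-0.058]], dr=[[0,0,0],[0,0,0],[0,0,0],[0,0,0],[0,0,0]], grip=[1,1,1,1,1])

```text
t: 3.28
tool_pos: [0.4526, -0.1641, 0.2473]
tool_rot: [-1.555, 0.195, -0.212]
contact_force: [1.2, -1.3, -0.1]
opening: 0.0853
```

>>> servo_tool(delta_pos=[[0.014,0,-0.058],[0,0,0],[0,0,0],[0,0,0]], dr=[[0,0,0],[0,9.4,0],[0,9.4,0],[0,0,0]], grip=[1,1,1,1])

```text
t: 3.78
tool_pos: [0.4513, -0.226, 0.2471]
tool_rot: [-1.51, 0.46, -0.477]
contact_force: [-0.4, -0.1, -0.3]
opening: 0.0853
```

```bash
python3 -c "
from h import *
go([.447,-.2585,.15],55.67)
im=ctrl.get_image('side');crop('side',im,(370,320),160,5,'pics/a1.png')"
```

```text
t 3.77 pos [ 451.3 -226.   247.1] yaw z 55.7 open 85.3
need tool shift mm [ 14.1  96.9 -30.4] turn deg [-0.7  0.   0.4] F [-0.4 -0.1 -0.3] q [-0.62 -0.25  1.89  0.01  1.49 -1.59]
side crop origin 290 260 scale 5
```

View pics/a1.png

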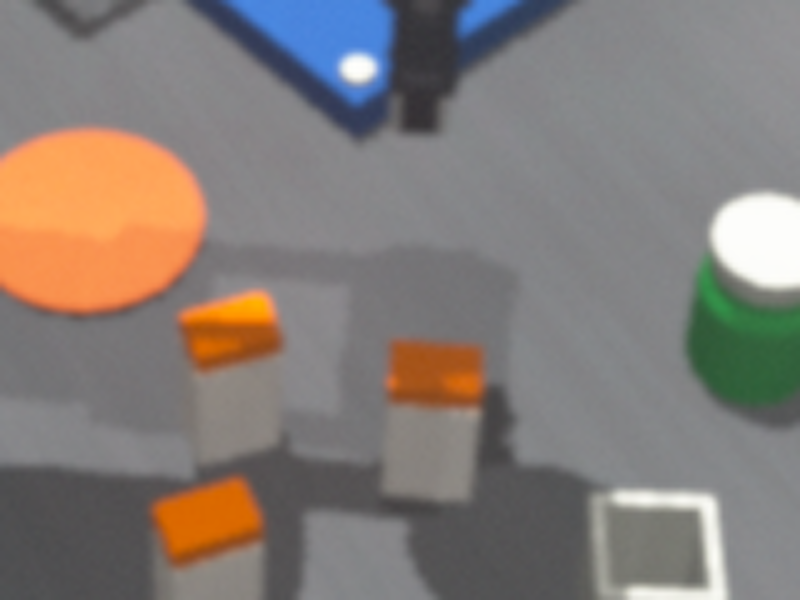

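>>> servo_tool(delta_pos=[[0.014,0,-0.03],[0,0.05,0],[0,0.047,0],[0,0,0]], dr=[[-0.7,0,0.4],[0,0,0],[0,0,0],[0,0,0]], grip=[1,1,1,1])

```text
t: 4.32
tool_pos: [0.4481, -0.257, 0.1499]
tool_rot: [-1.524, 0.453, -0.459]
contact_force: [-0.8, 0.5, 0.4]
opening: 0.0854
```

```bash
python3 -c "
from h import *
go([.447,-.2585,.05],55.67)"
```

```text
t 4.33 pos [ 448.1 -257.   149.9] yaw z 56.6 open 85.4
need tool shift mm [-0.5 99.9 -1.8] turn deg [0.  1.  0.2] F [-0.8  0.5  0.4] q [-0.66 -0.13  1.96 -0.    1.31 -1.65]
```

>>> servo_tool(delta_pos=[[0,0.05,-0.002],[0,0.04,0],[0,0.01,0],[0,0,0]], dr=[[0,1,0],[0,0,0],[0,0,0],[0,0,0]], grip=[1,1,1,1])

```text
t: 4.82
tool_pos: [0.4542, -0.2615, 0.0581]
tool_rot: [-1.527, 0.45, -0.479]
contact_force: [0.7, -0.8, 0.9]
opening: 0.0853
```

```bash
python3 -c "
from h import *
go([.447,-.2585,.05],55.67)"
```

```text
t 4.83 pos [ 454.2 -261.5   58.1] yaw z 56.1 open 85.3
need tool shift mm [-7.8  7.9 -1.5] turn deg [0.1 0.4 1.1] F [ 0.7 -0.8  0.9] q [-0.66 -0.    2.    0.    1.12 -1.64]
```

>>> servo_tool(delta_pos=[[-0.008,0.008,-0.0015],[0,0,0]], dr=[[0,0.4,1.1],[0,0,0]], grip=[1,1])

```text
t: 5.08
tool_pos: [0.4487, -0.2597, 0.0535]
tool_rot: [-1.522, 0.466, -0.473]
contact_force: [0.2, -0.1, -0.2]
opening: 0.0856
```

```bash
python3 -c "
from h import *
go([.447,-.2585,.05],55.67)"
```

```text
t 5.08 pos [ 448.7 -259.7   53.5] yaw z 55.7 open 85.6
need tool shift mm [-2.1  3.5  0.1] turn deg [0.1 0.  0.3] F [ 0.2 -0.1 -0.2] q [-0.67 -0.    2.01 -0.    1.13 -1.64]
```

>>> servo_tool(delta_pos=[[-0.003,0.004,0],[0,0,0],[0,0,0],[0,0,0],[0,0,0]], dr=[[0,0,0.3],[0,0,0],[0,0,0],[0,0,0],[0,0,0]], grip=[1,0.15,0.15,0.15,0.15])

```text
t: 5.7
tool_pos: [0.4471, -0.2588, 0.0512]
tool_rot: [-1.522, 0.467, -0.471]
contact_force: [-0.1, -0.2, 0.1]
opening: 0.0251
```

```bash
python3 -c "
from h import *
go([.447,-.2585,.05],55.67)"
```

```text
t 5.7 pos [ 447.1 -258.8   51.2] yaw z 55.7 open 25.1
need tool shift mm [-0.2  1.2  0.2] turn deg [0.1 0.  0.2] F [-0.1 -0.2  0.1] q [-0.67  0.    2.01 -0.    1.13 -1.64]
```

>>> servo_tool(delta_pos=[[0,0,0],[0,-0.05,0],[0,-0.06,0],[0,-0.05,0],[0,0,0]], dr=[[0,0,0],[0,0,0],[0,0,0],[0,0,0],[0,0,0]], grip=[0,0,0,0,0])

```text
t: 6.32
tool_pos: [0.445, -0.2569, 0.212]
tool_rot: [-1.519, 0.473, -0.465]
contact_force: [-0.2, 0.2, -1.9]
opening: 0.0252
```

```bash
python3 -c "
from h import *
go([.643,.036,.2],11.2)
im=ctrl.get_image('side');crop('side',im,(370,300),160,5,'pics/a2.png')"
```

```text
t 6.33 pos [ 445.  -256.9  212. ] yaw z 55.7 open 25.2
need tool shift mm [ -1.4  11.6 353.6] turn deg [ 0.2 44.5 -0.2] F [-0.2  0.2 -1.9] q [-0.67 -0.19  1.9  -0.    1.44 -1.64]
side crop origin 290 240 scale 5
```

View pics/a2.png

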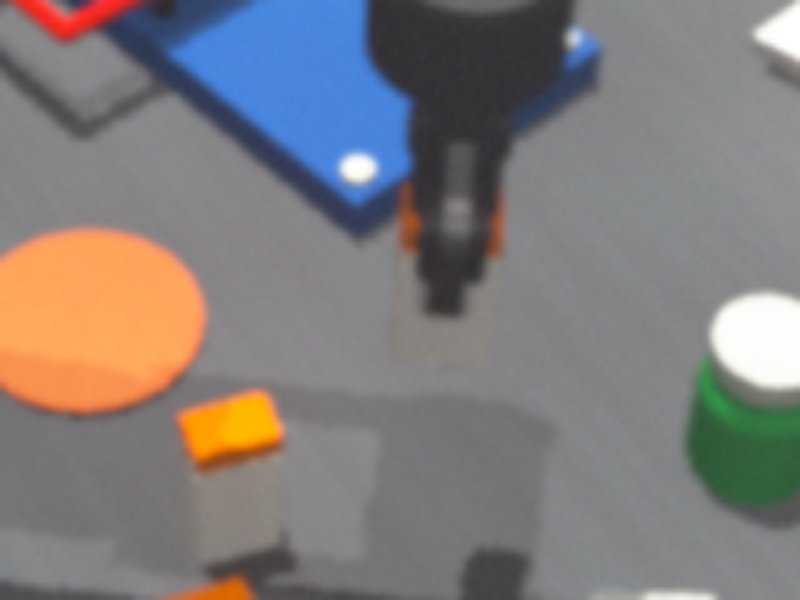

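Block is held, centred and lifted (crop (448,270) = full (379,294)). Move toward the socket: pure tool +z, then turn.

>>> servo_tool(delta_pos=[[0,0,0.058],[0,0,0.058],[0,0,0.058],[0,0,0.058],[0,0,0.058]], dr=[[0,0,0],[0,0,0],[0,0,0],[0,0,0],[0,0,0]], grip=[0,0,0,0,0])

```text
t: 7.0
tool_pos: [0.6041, -0.0117, 0.1925]
tool_rot: [-1.516, 0.502, -0.451]
contact_force: [0.3, -0.6, -1.6]
opening: 0.0253
```

>>> servo_tool(delta_pos=[[0,0,0.058],[0,0,0],[0,0,0],[0,0,0],[0,0,0]], dr=[[0,0,0],[0,10.6,0],[0,10.6,0],[0,10.6,0],[0,10.6,0]], grip=[0,0,0,0,0])

```text
t: 7.62
tool_pos: [0.6307, 0.0432, 0.1712]
tool_rot: [-1.331, 1.102, -1.01]
contact_force: [-0.2, 1.2, -2.1]
opening: 0.0253
```

```bash
python3 -c "
from h import *
go([.643,.036,.15],11.2)"
```

```text
t 7.62 pos [630.7  43.2 171.2] yaw z 12.2 open 25.3
need tool shift mm [10.2 20.3 11.7] turn deg [ 3.2  0.9 -1.4] F [-0.2  1.2 -2.1] q [-0.05  0.16  1.62  0.01  1.42 -0.27]
```

>>> servo_tool(delta_pos=[[0.01,0.02,0.012],[0,0.02,0],[0,0,0]], dr=[[3.2,0.9,-1.4],[0,0,0],[0,0,0]], grip=[0,0,0])

```text
t: 8.0
tool_pos: [0.638, 0.0367, 0.1194]
tool_rot: [-1.305, 1.076, -1.056]
contact_force: [-0.3, 0.2, -1.9]
opening: 0.0254
```

```bash
python3 -c "
from h import *
go([.643,.036,.1],11.2)
for n,c in(('side',(365,225)),('top',(325,195))):
  im=ctrl.get_image(n);crop(n,im,c,100,8,'pics/a3%s.png'%n)"
```

```text
t 8.0 pos [638.   36.7 119.4] yaw z 11.2 open 25.4
need tool shift mm [ 1.7 19.4  5.1] turn deg [ 0.9 -0.  -0.2] F [-0.3  0.2 -1.9] q [-0.06  0.2   1.67 -0.    1.29 -0.25]
side crop origin 315 187 scale 8
top crop origin 275 157 scale 8
```

View pics/a3side.png

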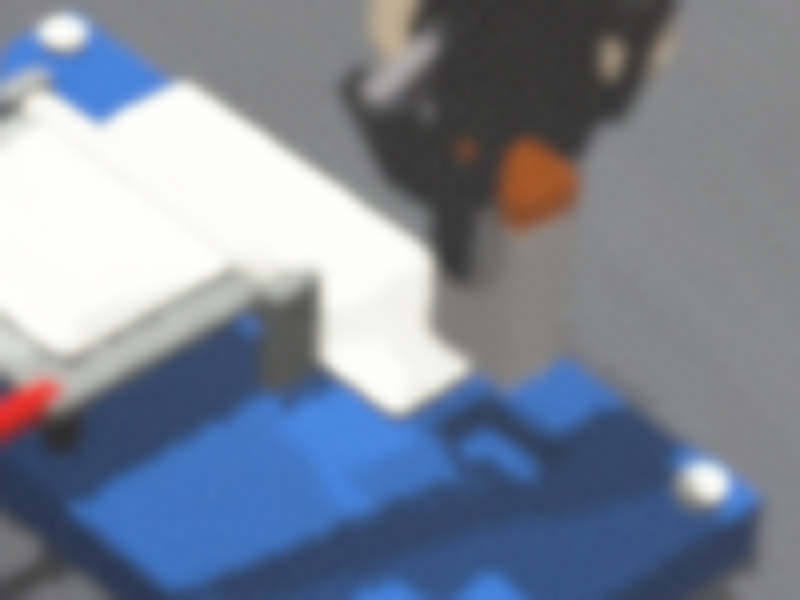

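View pics/a3top.png

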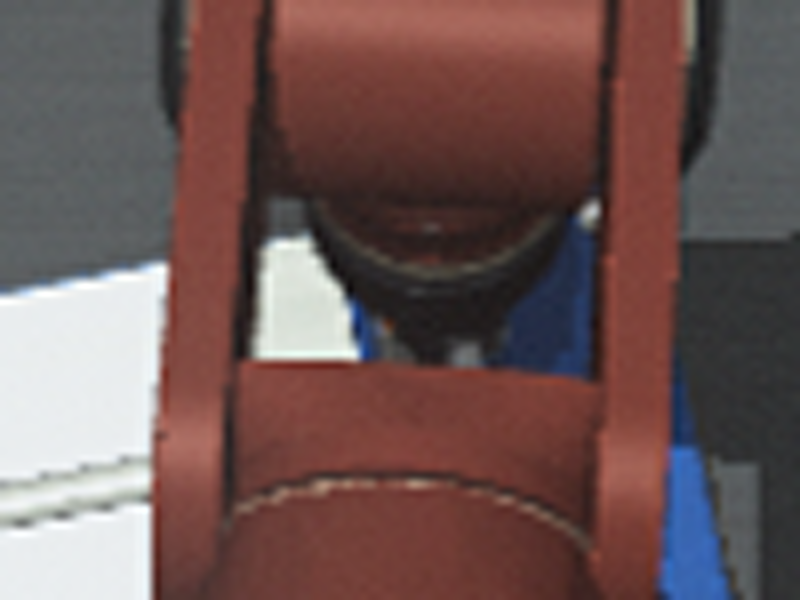

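```bash
python3 -c "
from h import *
a=cv2.imread('pics/side0.png');b=cv2.imread('pics/top0.png')
cv2.imwrite('pics/hs.png',cv2.resize(a[225:255,360:400],None,fx=16,fy=16,interpolation=cv2.INTER_CUBIC))
cv2.imwrite('pics/ht.png',cv2.resize(b[185:215,310:350],None,fx=16,fy=16,interpolation=cv2.INTER_CUBIC))
"
```

```text
(no output)
```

View pics/hs.png

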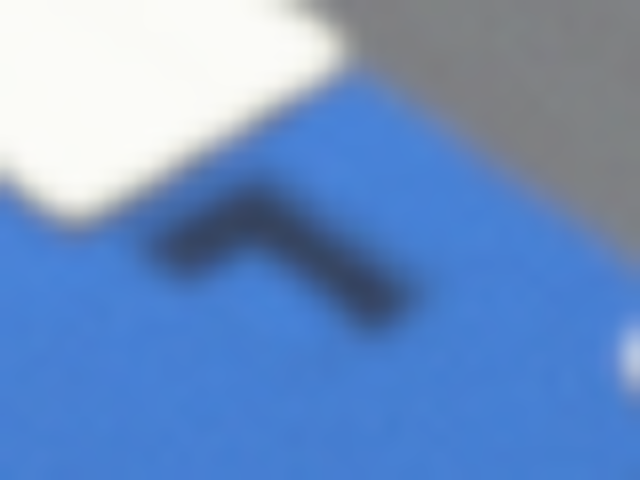

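View pics/ht.png

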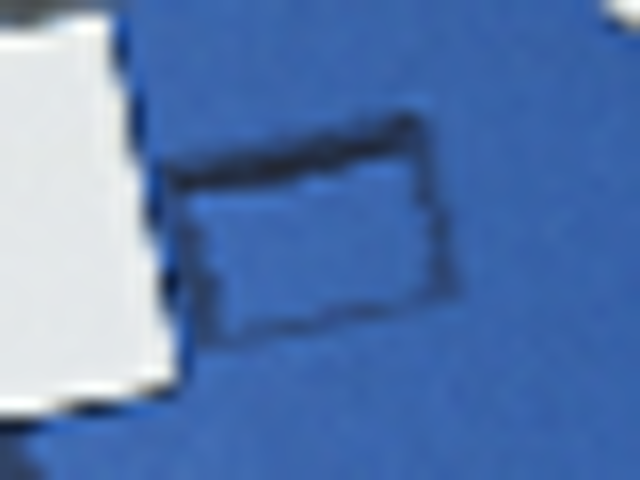

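```bash
cat > ov.py <<'E'
from h import *
import sys
cx,cy,yaw=[float(v) for v in sys.argv[1:4]]
a=cv2.imread('pics/side0.png');b=cv2.imread('pics/top0.png')
ax=np.array([np.cos(np.radians(yaw)),np.sin(np.radians(yaw)),0]); ay=np.array([-ax[1],ax[0],0])
out=[]
for n,im,x0,y0 in(('side',a,350,220),('top',b,305,180)):
    s=cv2.resize(im[y0:y0+48,x0:x0+50],None,fx=8,fy=8,interpolation=cv2.INTER_CUBIC)
    s=cv2.resize(im[y0:y0+48,x0:x0+48],None,fx=8,fy=8,interpolation=cv2.INTER_CUBIC)
    C=np.array([cx,cy,.026])
    for (w,h,col,z) in((14,21,(0,255,255),0),(17,24,(255,255,255),0),(14,21,(0,0,255),-.018)):
        P=[C+ax*sx*w/1000+ay*sy*h/1000+[0,0,z] for sx,sy in((1,1),(1,-1),(-1,-1),(-1,1))]
        uv=(proj(n,P)-[x0,y0]+.5)*8
        cv2.polylines(s,[np.round(uv).astype(int)],True,col,1)
    out.append(s)
cv2.imwrite(sys.argv[4],np.hstack(out))
E
python3 ov.py .6436 .0366 11.2 pics/o1.png
```

```text
(no output)
```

View pics/o1.png

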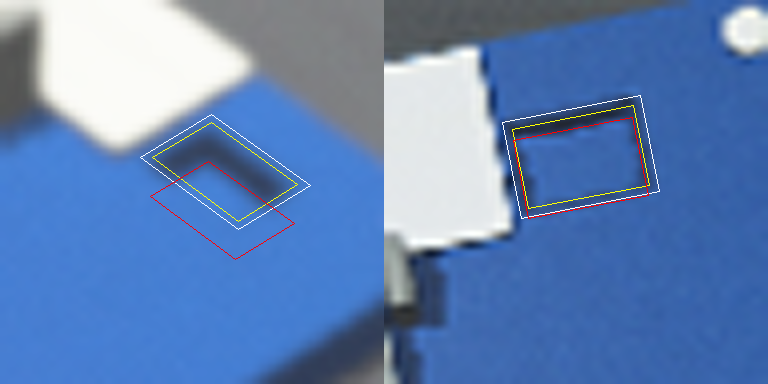

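```bash
cat > ob.py <<'E'
from h import *
import sys
im=ctrl.get_image('side')[:,:,::-1]; o,tp,tr=st()
dx=float(sys.argv[1]); foot=.0512
x0,y0,s=350,195,10
S=cv2.resize(im[y0:y0+60,x0:x0+80],None,fx=s,fy=s,interpolation=cv2.INTER_CUBIC)
def rect(yy,col):
    P=[tp+tr.apply([dx+sx*.02,yy,sz*.013]) for sx,sz in((1,1),(1,-1),(-1,-1),(-1,1))]
    cv2.polylines(S,[np.round((proj('side',P)-[x0,y0]+.5)*s).astype(int)],True,col,1)
rect(foot,(0,255,255));rect(foot-.08,(255,255,255))
cv2.imwrite(sys.argv[2],S)
E
python3 ob.py 0 pics/o2.png
```

```text
(no output)
```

View pics/o2.png

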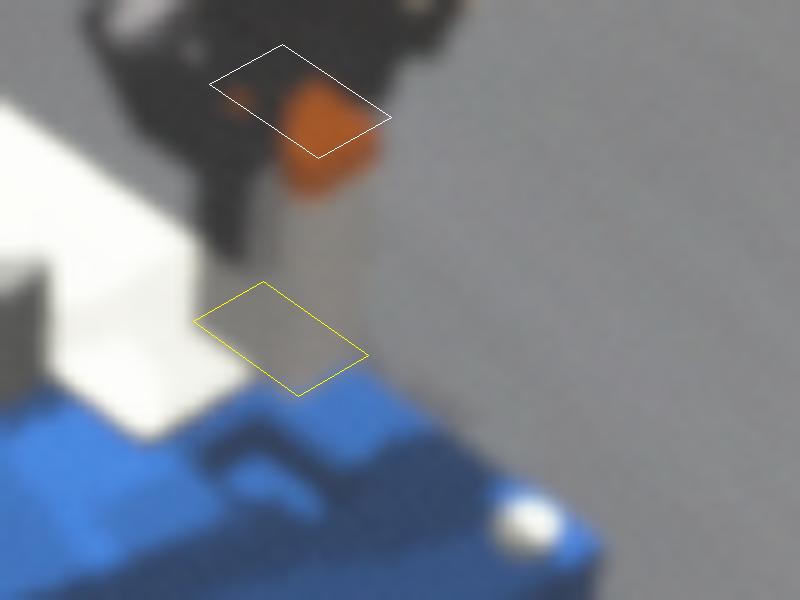

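>>> servo_tool(delta_pos=[[0.0017,0.02,0.0046],[0,0.01,0],[0,0,0]], dr=[[0.9,0,-0.2],[0,0,0],[0,0,0]], grip=[0,0,0])

```text
t: 8.52
tool_pos: [0.6483, 0.0358, 0.0974]
tool_rot: [-1.286, 1.053, -1.073]
contact_force: [0.3, -0.2, -2.1]
opening: 0.025
```

```bash
python3 -c "
from h import *
go([.6425,.0361,.083],11.2)"
```

```text
t 8.53 pos [648.3  35.8  97.4] yaw z 11.2 open 25.0
need tool shift mm [-1.5 14.3 -5.9] turn deg [-0.8 -0.   0.2] F [ 0.3 -0.2 -2.1] q [-0.06  0.23  1.68  0.    1.22 -0.25]
```

>>> servo_tool(delta_pos=[[-0.0015,0.004,-0.006],[0,0,0]], dr=[[-0.8,0,0.2],[0,0,0]], grip=[0,0])

```text
t: 8.78
tool_pos: [0.6426, 0.0362, 0.0948]
tool_rot: [-1.294, 1.063, -1.065]
contact_force: [-0.1, 0.4, -2.0]
opening: 0.0256
```

```bash
python3 -c "
from h import *
go([.6425,.0361,.083],11.2)"
```

```text
t 8.78 pos [642.6  36.2  94.8] yaw z 11.2 open 25.6
need tool shift mm [ 0.  11.8 -0.2] turn deg [-0.1 -0.   0. ] F [-0.1  0.4 -2. ] q [-0.06  0.23  1.68  0.    1.23 -0.25]
```

Good with no tilt. Down in small steps.

>>> servo_tool(delta_pos=[[0,0.006,0],[0,0.006,0],[0,0,0]], dr=[[0,0,0],[0,0,0],[0,0,0]], grip=[0,0,0])

```text
t: 9.15
tool_pos: [0.643, 0.0362, 0.0827]
tool_rot: [-1.293, 1.062, -1.065]
contact_force: [0.5, -0.6, -1.4]
opening: 0.0256
```

```bash
python3 -c "
from h import *
go([.6425,.0361,.074],11.2)"; python3 ob.py 0 pics/o3.png
```

```text
t 9.15 pos [643.   36.2  82.7] yaw z 11.2 open 25.6
need tool shift mm [-0.   8.7 -0.5] turn deg [-0.2 -0.   0. ] F [ 0.5 -0.6 -1.4] q [-0.06  0.24  1.69  0.    1.21 -0.25]
```

View pics/o3.png

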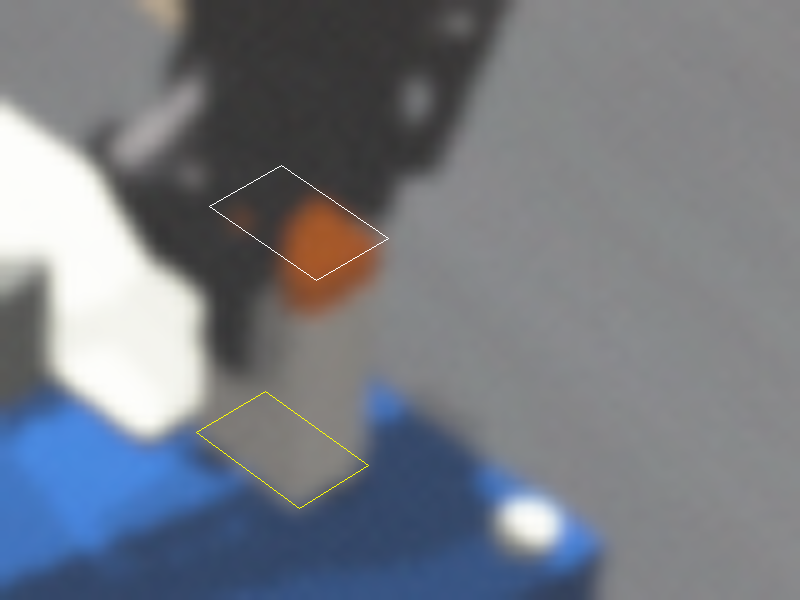

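>>> servo_tool(delta_pos=[[0,0.004,-0.0005],[0,0.003,0],[0,0.003,0]], dr=[[-0.2,0,0],[0,0,0],[0,0,0]], grip=[0,0,0])

```text
t: 9.57
tool_pos: [0.6439, 0.0364, 0.0757]
tool_rot: [-1.294, 1.063, -1.065]
contact_force: [0.6, 2.6, 0.7]
opening: 0.0252
```

```bash
python3 -c "
from h import *
go([.6425,.0361,.0592],11.2)"
```

```text
t 9.57 pos [643.9  36.4  75.7] yaw z 11.2 open 25.2
need tool shift mm [ 0.  16.5 -1.4] turn deg [-0.1 -0.   0. ] F [0.6 2.6 0.7] q [-0.06  0.25  1.69  0.    1.2  -0.25]
```

>>> servo_tool(delta_pos=[[-0.001,0.003,0],[0,0.003,0],[0,0,0]], dr=[[0,0,0],[0,0,0],[0,0,0]], grip=[0,0,0])

```text
t: 9.95
tool_pos: [0.6433, 0.0373, 0.0684]
tool_rot: [-1.295, 1.063, -1.065]
contact_force: [0.0, 0.1, -2.6]
opening: 0.0252
```

```bash
python3 -c "
from h import *
go([.6425,.0361,.0592],11.2)"
```

```text
t 9.95 pos [643.3  37.3  68.4] yaw z 11.2 open 25.2
need tool shift mm [ 1.1  9.2 -1.1] turn deg [-0. -0.  0.] F [ 0.   0.1 -2.6] q [-0.06  0.26  1.69 -0.    1.19 -0.25]
```

It is in (foot ~9 mm below the mouth, no force). Down the rest.

>>> servo_tool(delta_pos=[[0,0.004,0],[0,0.004,0],[0,0.003,0],[0,0,0]], dr=[[0,0,0],[0,0,0],[0,0,0],[0,0,0]], grip=[0,0,0,0])

```text
t: 10.45
tool_pos: [0.644, 0.0372, 0.0597]
tool_rot: [-1.296, 1.064, -1.065]
contact_force: [-1.4, 0.6, -2.1]
opening: 0.0252
```

```bash
python3 -c "
from h import *
go([.6425,.0361,.0592],11.2)"
```

```text
t 10.45 pos [644.   37.2  59.7] yaw z 11.2 open 25.2
need tool shift mm [ 0.8  0.5 -1.7] turn deg [-0. -0.  0.] F [-1.4  0.6 -2.1] q [-0.06  0.27  1.69 -0.    1.17 -0.25]
```

>>> servo_tool(delta_pos=[[0,0.003,0],[0,0.002,0],[0,0,0]], dr=[[0,0,0],[0,0,0],[0,0,0]], grip=[0,0,0])

```text
t: 10.82
tool_pos: [0.6445, 0.0373, 0.0593]
tool_rot: [-1.297, 1.064, -1.064]
contact_force: [0.7, -0.8, -2.2]
opening: 0.0256
```

```bash
python3 -c "
from h import *
go([.6425,.0361,.0592],11.2)"
```

```text
t 10.82 pos [644.5  37.3  59.3] yaw z 11.2 open 25.6
need tool shift mm [ 0.7  0.1 -2.2] turn deg [0.1 0.  0. ] F [ 0.7 -0.8 -2.2] q [-0.06  0.28  1.69 -0.    1.18 -0.25]
```

>>> servo_tool(delta_pos=[[0,0.006,-0.001],[0,0.006,0]], dr=[[0,0,0],[0,0,0]], grip=[0,0])

```text
t: 11.08
tool_pos: [0.6449, 0.0373, 0.0591]
tool_rot: [-1.3, 1.066, -1.061]
contact_force: [-20.8, 0.3, 34.5]
opening: 0.0255
```

```bash
python3 -c "
from h import *
go([.6425,.0361,.0592],11.2)"
```

```text
t 11.07 pos [644.9  37.3  59.1] yaw z 11.3 open 25.5
need tool shift mm [ 0.7 -0.1 -2.6] turn deg [0.3 0.1 0. ] F [-20.8   0.3  34.5] q [-0.06  0.28  1.69 -0.    1.18 -0.25]
```

>>> servo_tool(delta_pos=[[0,0,-0.001],[0,0,0],[0,0,0],[0,0,0],[0,0,0]], dr=[[0,0,0],[0,0,0],[0,0,0],[0,0,0],[0,0,0]], grip=[0,0.6,0.6,0.6,0.6])

```text
t: 11.7
tool_pos: [0.6444, 0.0369, 0.0585]
tool_rot: [-1.299, 1.064, -1.062]
contact_force: [0.8, -0.2, 0.5]
opening: 0.051
```

>>> servo_tool(delta_pos=[[0,-0.02,0],[0,-0.04,0],[0,-0.05,0],[0,-0.05,0],[0,0,0]], dr=[[0,0,0],[0,0,0],[0,0,0],[0,0,0],[0,0,0]], grip=[0.6,0.6,0.6,0.6,0.6])

```text
t: 12.32
tool_pos: [0.6456, 0.0372, 0.229]
tool_rot: [-1.297, 1.062, -1.064]
contact_force: [0.3, -0.1, 1.0]
opening: 0.051
```

```bash
python3 -c "
from h import *
go([.4308,.1373,.15],11.2)
im=ctrl.get_image('side');crop('side',im,(350,225),160,5,'pics/a4.png')
"
```

```text
t 12.32 pos [645.6  37.2 229. ] yaw z 11.3 open 51.0
need tool shift mm [-140.4   78.6 -191.1] turn deg [-0.   0.1  0.1] F [ 0.3 -0.1  1. ] q [-0.06  0.11  1.58 -0.    1.45 -0.25]
side crop origin 270 165 scale 5
```

View pics/a4.png

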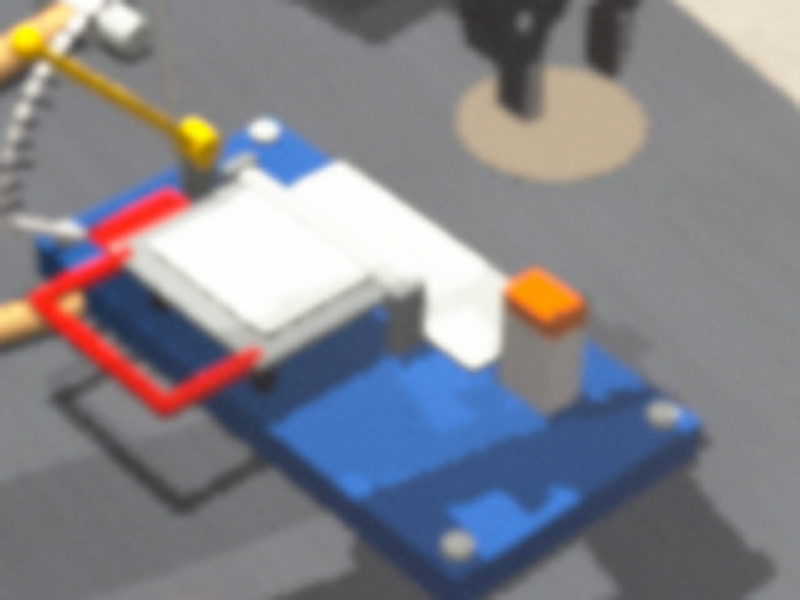

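>>> servo_tool(delta_pos=[[-0.028,0,-0.038],[-0.028,0,-0.038],[-0.028,0,-0.038],[-0.028,0,-0.038],[-0.028,0,-0.038]], dr=[[0,0,0],[0,0,0],[0,0,0],[0,0,0],[0,0,0]], grip=[0.54,0.54,0.54,0.54,0.54])

```text
t: 13.0
tool_pos: [0.4232, 0.1385, 0.2212]
tool_rot: [-1.305, 1.076, -1.059]
contact_force: [0.4, 0.2, 0.6]
opening: 0.0463
```

>>> servo_tool(delta_pos=[[0,0,0]], dr=[[0,0,0]], grip=[0.54])

```text
t: 13.12
tool_pos: [0.4205, 0.1393, 0.2197]
tool_rot: [-1.308, 1.076, -1.056]
contact_force: [0.3, -0.3, 0.3]
opening: 0.0462
```

```bash
python3 -c "
from h import *
go([.4308,.1373,.15],11.2)
im=ctrl.get_image('top');crop('top',im,(310,220),160,5,'pics/a5.png')
im=ctrl.get_image('side');crop('side',im,(330,225),160,5,'pics/a5s.png')
"
```

```text
t 13.12 pos [420.5 139.3 219.7] yaw z 11.2 open 46.2
need tool shift mm [ 4.1 69.5 10.9] turn deg [ 1.   0.  -0.1] F [ 0.3 -0.3  0.3] q [ 0.15 -0.38  2.04  0.    1.5  -0.04]
top crop origin 230 160 scale 5
side crop origin 250 165 scale 5
```

View pics/a5.png

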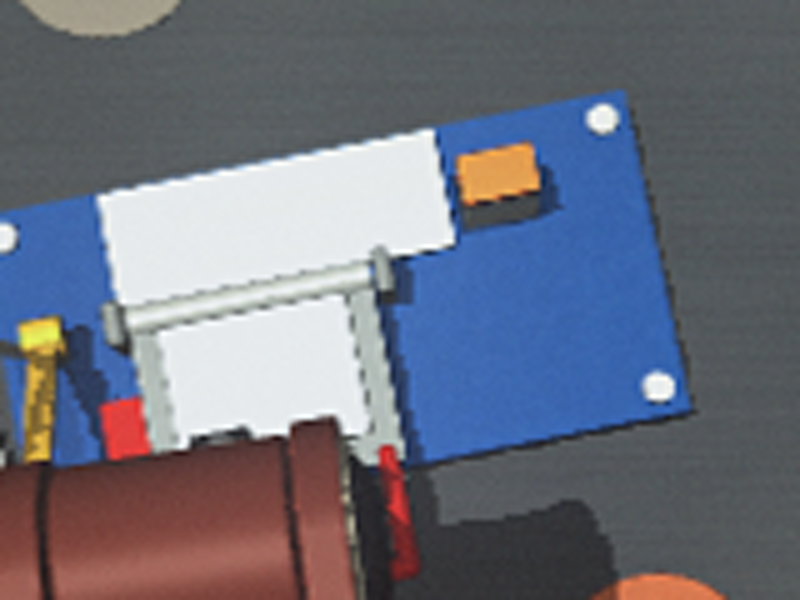

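View pics/a5s.png

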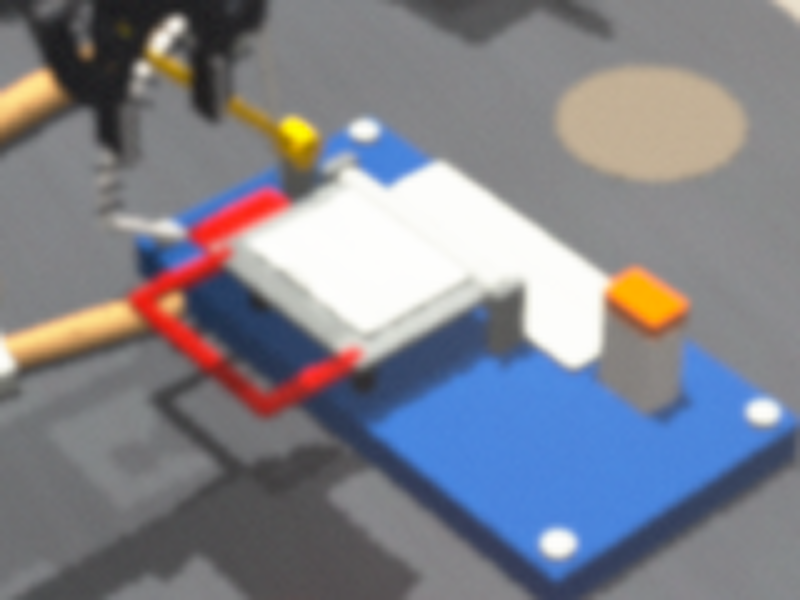

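```bash
python3 -c "
from h import *
im=ctrl.get_image('top');cv2.imwrite('pics/a6.png',im[:,:,::-1])
im=ctrl.get_image('side');cv2.imwrite('pics/a6s.png',im[:,:,::-1])
"
```

```text
(no output)
```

View pics/a6.png

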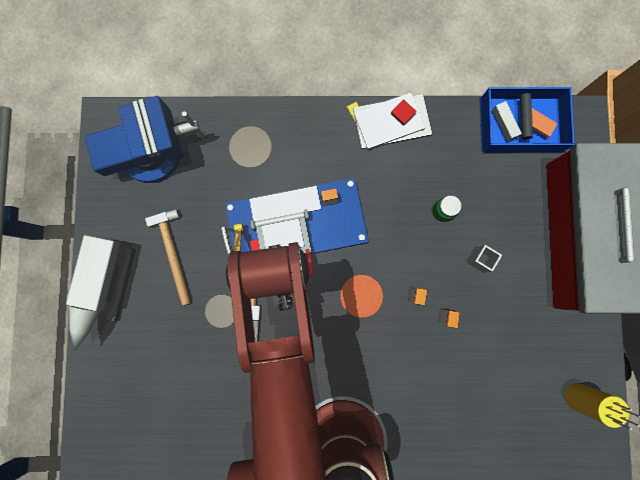

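View pics/a6s.png

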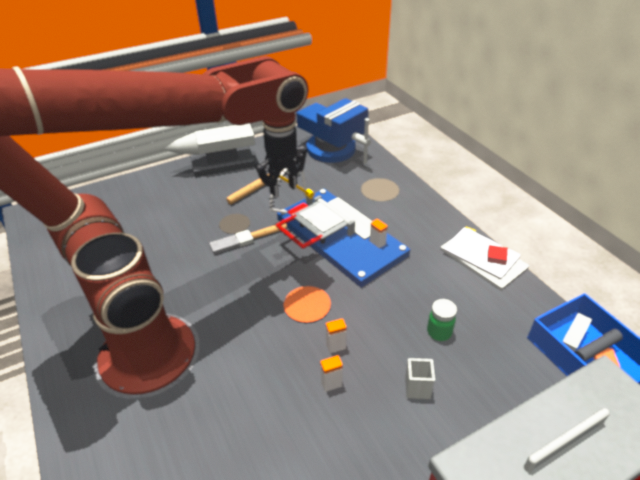

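```bash
python3 -c "
from h import *
for z in (.3,.35,.4,.45,.5,.55): print(z,proj('side',[.43,.07,z]).round(),proj('side',[.43,.14,z]).round(), onz('top',[(228,255),(303,250)],z).round(2).tolist())
go([.4308,.1373,.09],11.2)
"
```

```text
0.3 [[297. 174.]] [[284. 159.]] [[0.47, 0.25, 0.3], [0.48, 0.09, 0.3]]
0.35 [[296. 155.]] [[282. 140.]] [[0.47, 0.24, 0.35], [0.48, 0.09, 0.35]]
0.4 [[295. 135.]] [[281. 121.]] [[0.46, 0.23, 0.4], [0.47, 0.09, 0.4]]
0.45 [[293. 114.]] [[279. 100.]] [[0.46, 0.21, 0.45], [0.47, 0.08, 0.45]]
0.5 [[292.  91.]] [[277.  78.]] [[0.45, 0.2, 0.5], [0.46, 0.08, 0.5]]
0.55 [[291.  67.]] [[275.  54.]] [[0.45, 0.19, 0.55], [0.46, 0.08, 0.55]]
t 13.32 pos [423.7 138.1 220.9] yaw z 11.0 open 46.3
need tool shift mm [  2.3 130.8   8.8] turn deg [ 0.9 -0.2 -0.1] F [-0.5 -0.1  0.1] q [ 0.15 -0.37  2.03  0.    1.5  -0.04]
```

>>> servo_tool(delta_pos=[[0.002,0.05,0.009],[0,0.05,0],[0,0.02,0],[0,0,0]], dr=[[0.9,0,0],[0,0,0],[0,0,0],[0,0,0]], grip=[0.54,0.54,0.54,0.54])

```text
t: 13.82
tool_pos: [0.4375, 0.1357, 0.0987]
tool_rot: [-1.289, 1.068, -1.071]
contact_force: [0.2, -0.1, 0.4]
opening: 0.0461
```

```bash
python3 -c "
from h import *
go([.4308,.1373,.06],11.2)
im=ctrl.get_image('side');crop('side',im,(310,215),100,8,'pics/a7.png')
"
```

```text
t 13.82 pos [437.5 135.7  98.7] yaw z 10.7 open 46.1
need tool shift mm [-2.8 38.7 -6.4] turn deg [-0.2 -0.5 -0. ] F [ 0.2 -0.1  0.4] q [ 0.14 -0.22  2.13  0.    1.23 -0.05]
side crop origin 260 177 scale 8
```

View pics/a7.png

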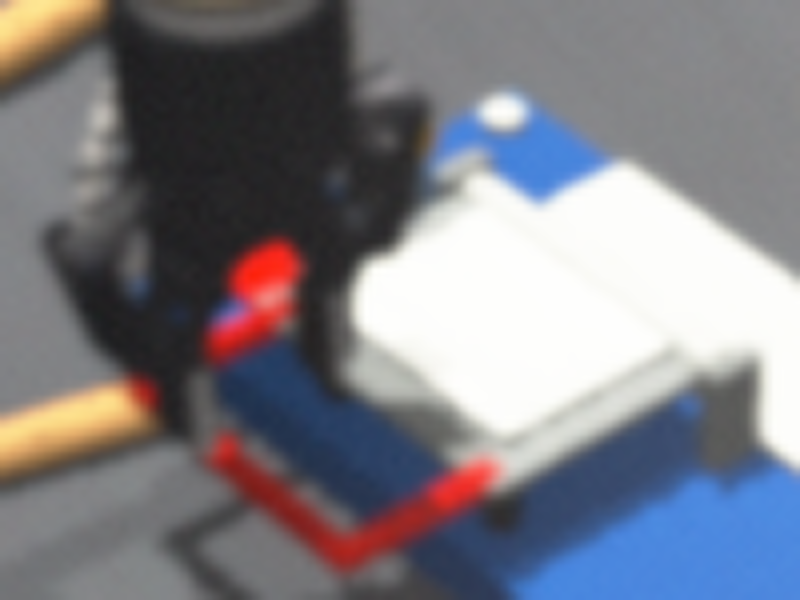

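Fingers stand over the bar; correct the 6 mm and the yaw before going down.

>>> servo_tool(delta_pos=[[-0.003,0,-0.007],[0,0,0]], dr=[[0,-0.5,0],[0,0,0]], grip=[0.54,0.54])

```text
t: 14.12
tool_pos: [0.4323, 0.1375, 0.1022]
tool_rot: [-1.288, 1.058, -1.067]
contact_force: [-1.2, -0.3, 0.7]
opening: 0.046
```

```bash
python3 -c "
from h import *
go([.4308,.1373,.06],11.2)
"
```

```text
t 14.12 pos [432.3 137.5 102.2] yaw z 11.2 open 46.0
need tool shift mm [-0.1 42.2 -1.9] turn deg [-0.5  0.  -0. ] F [-1.2 -0.3  0.7] q [ 0.14 -0.24  2.14  0.    1.24 -0.05]
```

>>> servo_tool(delta_pos=[[0,0.02,-0.004],[0,0.02,-0.002],[0,0,0]], dr=[[-0.4,0,0],[0,0,0],[0,0,0]], grip=[0.54,0.54,0.54])

```text
t: 14.5
tool_pos: [0.427, 0.1365, 0.0614]
tool_rot: [-1.292, 1.06, -1.065]
contact_force: [-0.1, 0.1, -0.4]
opening: 0.0461
```

```bash
python3 -c "
from h import *
go([.4308,.1373,.058],11.2)
"
```

```text
t 14.5 pos [427.  136.5  61.4] yaw z 11.3 open 46.1
need tool shift mm [-0.   3.4  3.8] turn deg [-0.3  0.1  0. ] F [-0.1  0.1 -0.4] q [ 0.14 -0.19  2.17  0.    1.16 -0.05]
```

>>> servo_tool(delta_pos=[[0,0.0035,0.0035],[0,0,0],[0,0,0],[0,0,0],[0,0,0]], dr=[[0,0,0],[0,0,0],[0,0,0],[0,0,0],[0,0,0]], grip=[0.54,0.3,0,0,0])

```text
t: 15.12
tool_pos: [0.43, 0.1372, 0.0587]
tool_rot: [-1.295, 1.062, -1.064]
contact_force: [0.1, 0.4, -1.7]
opening: 0.0099
```

```bash
python3 -c "
from h import *
go([.4308,.1373,.058],11.2)
im=ctrl.get_image('side');crop('side',im,(310,215),100,8,'pics/a8.png')
"
```

```text
t 15.12 pos [430.  137.2  58.7] yaw z 11.3 open 9.9
need tool shift mm [0.  0.7 0.8] turn deg [-0.1  0.1  0. ] F [ 0.1  0.4 -1.7] q [ 0.14 -0.18  2.16 -0.    1.15 -0.05]
side crop origin 260 177 scale 8
```

View pics/a8.png

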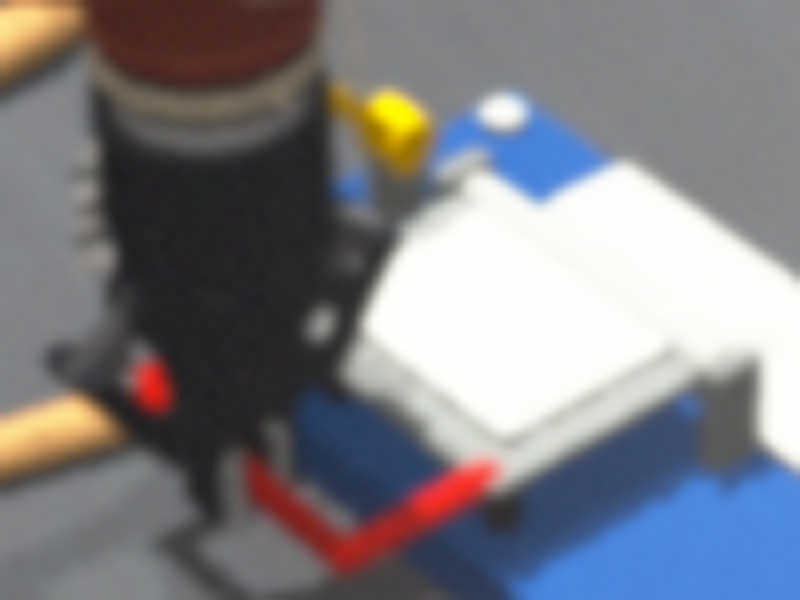

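>>> servo_tool(delta_pos=[[0,-0.015,0.001],[0,-0.016,0.002],[0,-0.015,0.004],[0,-0.015,0.005],[0,0,0]], dr=[[0,0,0],[0,0,0],[0,0,0],[0,0,0],[0,0,0]], grip=[0,0,0,0,0], grip_force=40)

```text
t: 15.8
tool_pos: [0.4427, 0.1397, 0.1231]
tool_rot: [-1.293, 1.061, -1.065]
contact_force: [1.1, 0.8, -4.5]
opening: 0.0102
```

```bash
cat > lf.py <<'E'
from h import *
ax=np.array([np.cos(np.radians(11.2)),np.sin(np.radians(11.2)),0])
o,tp,tr=st(); p0=np.array([.430,.1372,.0587]); d=tp-p0
x=.155-d@ax; z=tp[2]+.0033-.062
print('bar from hinge',x.round(4),z.round(4),'r',np.hypot(x,z).round(4),'angle',np.arctan2(z,x).round(3))
a=.835; go(p0+ax*.155*(1-np.cos(a))+[0,0,.155*np.sin(a)],11.2)
E
python3 lf.py
```

```text
bar from hinge 0.1421 0.0644 r 0.156 angle 0.425
t 15.8 pos [442.7 139.7 123.1] yaw z 11.3 open 10.2
need tool shift mm [  0.  -50.4  38.2] turn deg [-0.2  0.1  0. ] F [ 1.1  0.8 -4.5] q [ 0.15 -0.24  2.1   0.    1.28 -0.05]
```

>>> servo_tool(delta_pos=[[0,-0.014,0.0075],[0,-0.013,0.009],[0,-0.012,0.01],[0,0,0]], dr=[[0,0,0],[0,0,0],[0,0,0],[0,0,0]], grip=[0,0,0,0])

```text
t: 16.3
tool_pos: [0.4666, 0.1445, 0.1635]
tool_rot: [-1.303, 1.068, -1.06]
contact_force: [-1.7, -0.6, -2.9]
opening: 0.01
```

```bash
python3 lf.py; python3 -c "
from h import *
im=ctrl.get_image('side');crop('side',im,(320,205),140,5.7,'pics/a9.png')"
```

```text
bar from hinge 0.1177 0.1048 r 0.1576 angle 0.728
t 16.3 pos [466.6 144.5 163.5] yaw z 11.3 open 10.0
need tool shift mm [  0.1 -10.2  13.6] turn deg [0.5 0.1 0. ] F [-1.7 -0.6 -2.9] q [ 0.15 -0.21  2.   -0.    1.36 -0.05]
side crop origin 250 152 scale 5.7
```

View pics/a9.png

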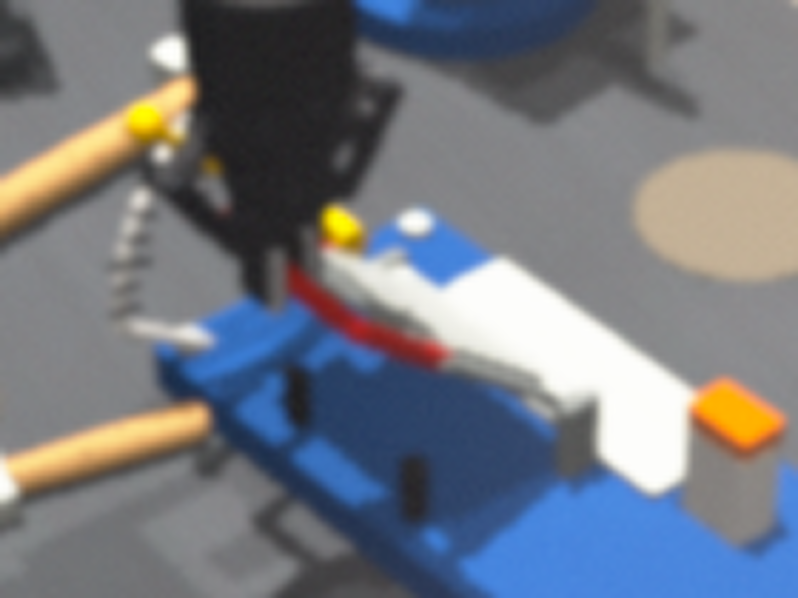

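Run:
```python
from h import *
tt=np.array([90,487])/5+[217.6,169.6]; ts=np.array([101,15])/5+[254.6,169.6]
B={'top':[.43046,.13647,.062],'side':[.43107,.13822,.062]}
uv={'top':tt,'side':ts}
for yaw in (10.5,11.2,11.8):
    ax=np.array([np.cos(np.radians(yaw)),np.sin(np.radians(yaw)),0]); ay=np.array([-ax[1],ax[0],0])
    pr=lambda n,a:proj(n,np.array(B[n])+ax*(.155-.165*np.cos(a))+ay*.110+[0,0,.165*np.sin(a)])[0]
    for ns in (['top'],['side'],['top','side']):
        r=least_squares(lambda a:np.concatenate([pr(n,a[0])-uv[n] for n in ns]),[.8]); print(yaw,ns,r.x.round(3),r.fun.round(2))
```

```text
10.5 ['top'] [0.813] [ 1.51 -0.51]
10.5 ['side'] [0.817] [1.15 0.75]
10.5 ['top', 'side'] [0.815] [ 1.47 -0.63  1.09  0.85]
11.2 ['top'] [0.823] [ 1.21 -0.42]
11.2 ['side'] [0.823] [0.83 0.54]
11.2 ['top', 'side'] [0.823] [ 1.2  -0.43  0.83  0.55]
11.8 ['top'] [0.831] [ 0.95 -0.34]
11.8 ['side'] [0.828] [0.56 0.36]
11.8 ['top', 'side'] [0.83] [ 0.98 -0.26  0.6   0.3 ]
```

>>> servo_tool(delta_pos=[[0,-0.005,0.0055],[0,-0.005,0.006],[0,0,0],[0,0,0]], dr=[[0.4,0,0],[0,0,0],[0,0,0],[0,0,0]], grip=[0,0,0,0])

```text
t: 16.85
tool_pos: [0.4726, 0.1457, 0.1703]
tool_rot: [-1.311, 1.074, -1.056]
contact_force: [-3.6, -1.3, -2.6]
opening: 0.0101
```

```bash
python3 lf.py; python3 -c "
from h import *
im=ctrl.get_image('side');crop('side',im,(320,205),100,8,'pics/b1.png')
im=ctrl.get_image('top');crop('top',im,(280,230),130,6,'pics/b1t.png')"
```

```text
bar from hinge 0.1116 0.1116 r 0.1578 angle 0.785
t 16.85 pos [472.6 145.7 170.3] yaw z 11.3 open 10.1
need tool shift mm [ 0.1 -3.5  7.5] turn deg [1.  0.1 0.1] F [-3.6 -1.3 -2.6] q [ 0.15 -0.2   1.98 -0.    1.38 -0.05]
side crop origin 270 167 scale 8
top crop origin 215 181 scale 6
```

View pics/b1.png

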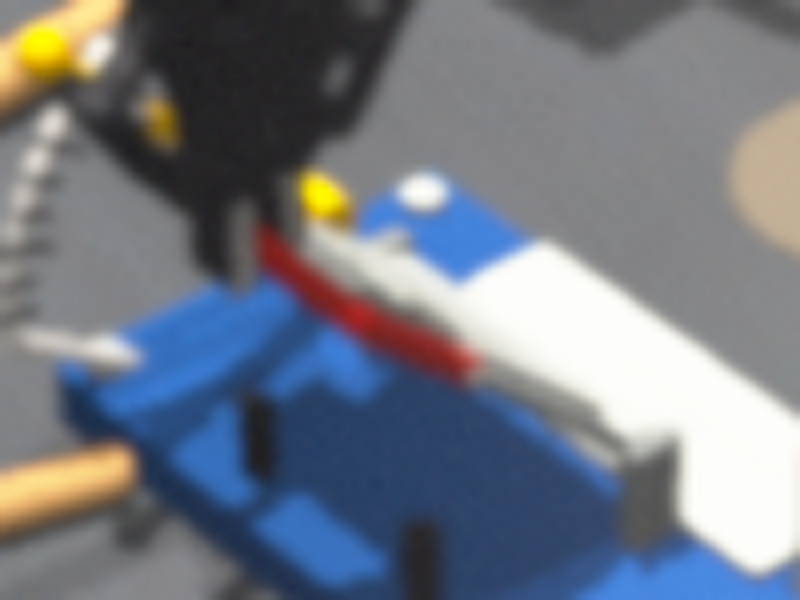

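View pics/b1t.png

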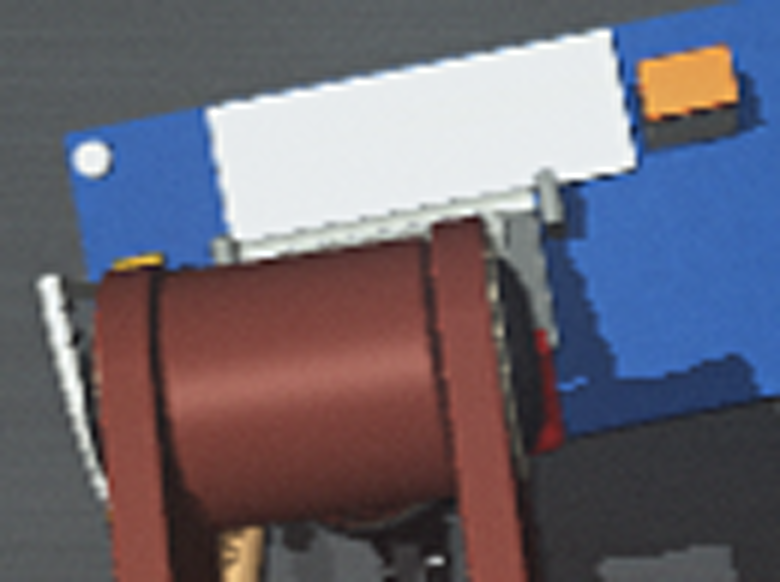

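```bash
cat > ang.py <<'E'
from h import *
ax=np.array([np.cos(np.radians(11.2)),np.sin(np.radians(11.2)),0]); ay=np.array([-ax[1],ax[0],0])
H={'top':np.array([.43046,.13647,.062])+ax*.155,'side':np.array([.43107,.13822,.062])+ax*.155}
S={'top':{'corner':np.array([472,518])/5+[217.6,169.6],'joint':np.array([449,400])/5+[217.6,169.6]},
   'side':{'corner':np.array([242,380])/5+[254.6,169.6],'joint':np.array([335,328])/5+[254.6,169.6]}}
def leaf(n,k,uv):
    p=onz(n,S[n][k],.062)[0]-H[n]; r=-p@ax; y=p@ay
    f=lambda a:proj(n,H[n]-ax*r*np.cos(a[0])+ay*y+[0,0,r*np.sin(a[0])])[0]-uv
    s=least_squares(f,[.8]); print(n,k,'r,y mm',round(r*1000,1),round(y*1000,1),'a',s.x.round(3),'res',s.fun.round(2))
E
python3 - <<'E'
from ang import *
leaf('side','joint',np.array([478,366])/8+[269.6,166.6]); leaf('side','corner',np.array([362,318])/8+[269.6,166.6])
leaf('top','joint',np.array([543,332])/6+[214.6,180.6]); leaf('top','corner',np.array([553,445])/6+[214.6,180.6])
E
```

```text
side joint r,y mm 92.7 -55.3 a [0.775] res [-0.34 -0.21]
side corner r,y mm 155.4 -55.2 a [0.765] res [0. 0.]
top joint r,y mm 93.2 -56.3 a [0.795] res [-1.02  0.22]
top corner r,y mm 156.0 -56.5 a [0.74] res [ 0.46 -0.1 ]
```

>>> servo_tool(delta_pos=[[0,-0.004,0.005],[0,-0.003,0.003],[0,0,0],[0,0,0]], dr=[[0.8,0,0],[0,0,0],[0,0,0],[0,0,0]], grip=[0,0,0,0])

```text
t: 17.45
tool_pos: [0.4788, 0.1469, 0.1769]
tool_rot: [-1.304, 1.068, -1.06]
contact_force: [-3.5, -0.8, -2.8]
opening: 0.01
```

```bash
python3 lf.py; python3 -c "
from h import *
im=ctrl.get_image('side');crop('side',im,(320,205),100,8,'pics/b2.png')
im=ctrl.get_image('top');crop('top',im,(290,230),100,8,'pics/b2t.png')"
```

```text
bar from hinge 0.1052 0.1182 r 0.1582 angle 0.844
t 17.45 pos [478.8 146.9 176.9] yaw z 11.3 open 10.0
need tool shift mm [0.1 3.3 1.2] turn deg [0.5 0.1 0.1] F [-3.5 -0.8 -2.8] q [ 0.15 -0.19  1.96 -0.    1.38 -0.05]
side crop origin 270 167 scale 8
top crop origin 240 192 scale 8
```

View pics/b2.png

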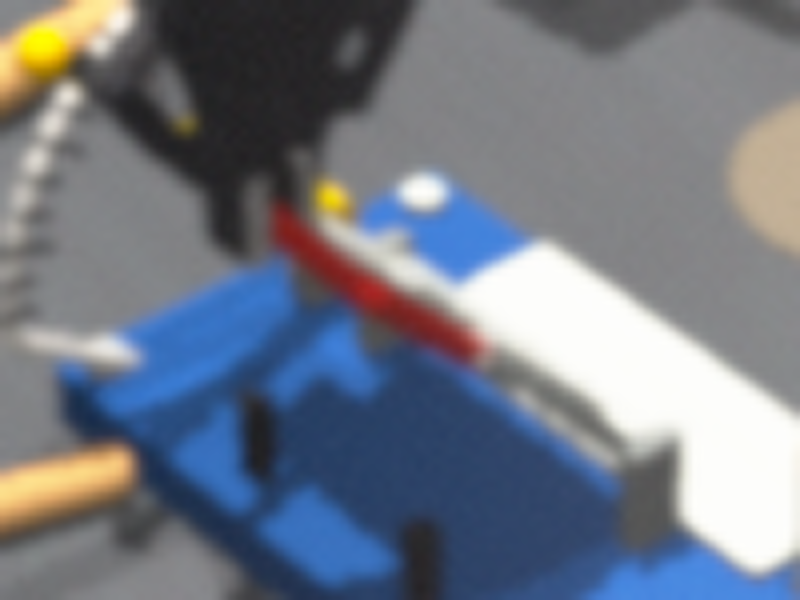

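View pics/b2t.png

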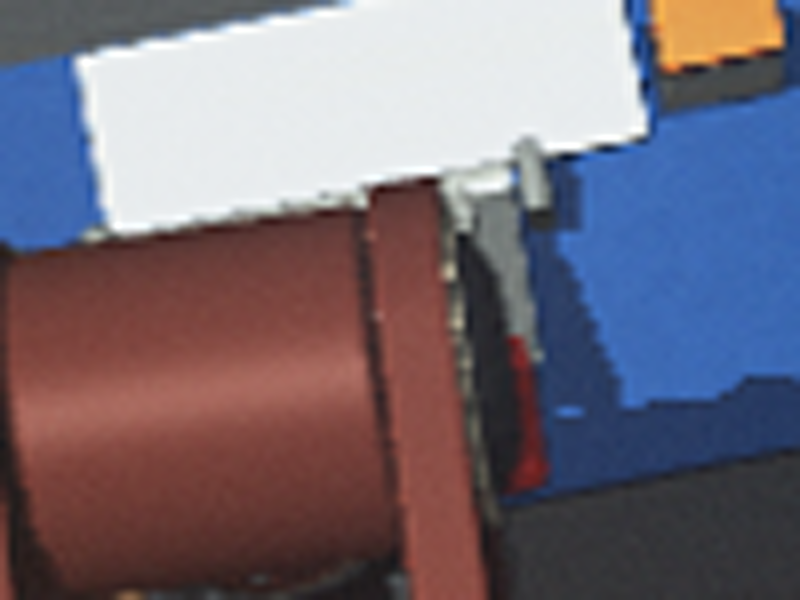

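Run:
```python
from ang import *
leaf('side','joint',np.array([485,353])/8+[269.6,166.6]); leaf('side','corner',np.array([375,294])/8+[269.6,166.6])
leaf('top','joint',np.array([522,338])/8+[239.6,191.6]); leaf('top','corner',np.array([535,480])/8+[239.6,191.6])
for n in('side',):
  # direct check: predicted corner per angle
  pass
for n in ('side','top'):
  for d in ctrl.masks_of(n,'mark_tip')[:1]:
    print(n,d['score'],d['extent'])
print(ctrl.get_obs()['contact_force'],ctrl.get_obs()['tool_pos'])
```

```text
side joint r,y mm 92.7 -55.3 a [0.827] res [-0.21 -0.14]
side corner r,y mm 155.4 -55.2 a [0.82] res [0.2  0.13]
top joint r,y mm 93.2 -56.3 a [0.863] res [-1.22  0.26]
top corner r,y mm 156.0 -56.5 a [0.804] res [ 0.07 -0.02]
side 0.47 [272.0, 172.3, 310.3, 194.4]
top 0.46 [338.9, 275.6, 383.7, 321.4]
[-3.86351234 -1.39793961 -3.18966448] [0.47884145 0.1469577  0.17692554]
```

Run:
```python
from ang import *
im=ctrl.get_image('side')[:,:,::-1]; im0=cv2.imread('pics/side0.png'); t0=cv2.imread('pics/top0.png')
def draw(n,im,x0,y0,s,a):
    S=cv2.resize(im[y0:y0+60,x0:x0+64],None,fx=s,fy=s,interpolation=cv2.INTER_CUBIC)
    for a,c in ((.76,(255,0,255)),(.82,(0,0,0)),(.88,(255,255,0))):
      for y,r in((.110,.165),(-.0552,.155)):
        P=[H[n]+ay*y,H[n]+ay*y-ax*r*np.cos(a)+[0,0,r*np.sin(a)]]
        u=np.round((proj(n,P)-[x0,y0]+.5)*s).astype(int); cv2.line(S,u[0].tolist(),u[1].tolist(),c,1)
    return S
A=draw('side',im0,268,165,6,0);B=draw('side',im,285,175,6,0)
cv2.imwrite('pics/c1.png',np.hstack([A,B]))
cv2.imwrite('pics/c2.png',draw('top',t0,215,215,9,0))
```

```text
(no output)
```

View pics/c1.png

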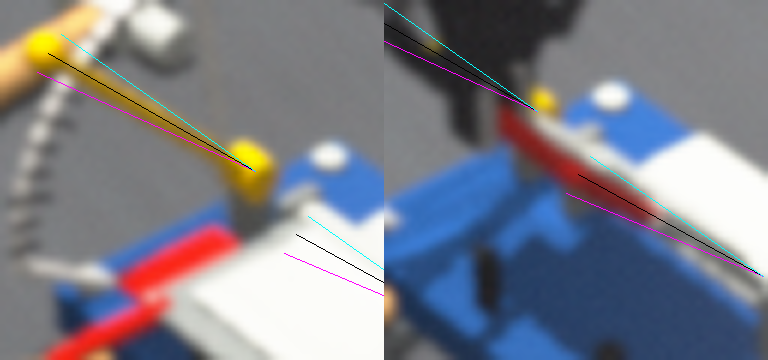

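View pics/c2.png

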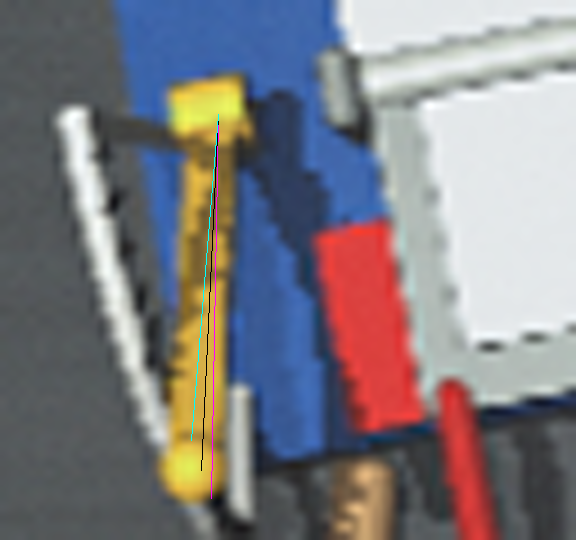

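>>> servo_tool(delta_pos=[[0,0,0],[0,0,0],[0,0,0],[0,0,0]], dr=[[0,0,0],[0,0,0],[0,0,0],[0,0,0]], grip=[0,0,0,0])

```text
t: 18.2
tool_pos: [0.4788, 0.147, 0.1769]
tool_rot: [-1.304, 1.068, -1.06]
contact_force: [-3.0, -0.3, -1.4]
opening: 0.0101
```

```bash
python3 lf.py; python3 -c "
from h import *
print(ctrl.get_obs()['dq'].round(4))
im=ctrl.get_image('top');cv2.imwrite('pics/z.png',im[:,:,::-1]);crop('top',im,(330,195),60,12,'pics/zt.png')
im=ctrl.get_image('side');crop('side',im,(320,205),100,8,'pics/zs.png')
print(ctrl.get_obs()['tool_pos'])"
```

```text
bar from hinge 0.1052 0.1182 r 0.1582 angle 0.844
t 18.2 pos [478.8 147.  176.9] yaw z 11.3 open 10.1
need tool shift mm [0.1 3.3 1.2] turn deg [0.5 0.1 0.1] F [-3.  -0.3 -1.4] q [ 0.15 -0.19  1.96 -0.    1.38 -0.05]
[ 0.0006 -0.0003  0.0004 -0.0013  0.0003 -0.0001]
top crop origin 300 172 scale 12
side crop origin 270 167 scale 8
[0.47884376 0.14695791 0.17693585]
```

View pics/zs.png

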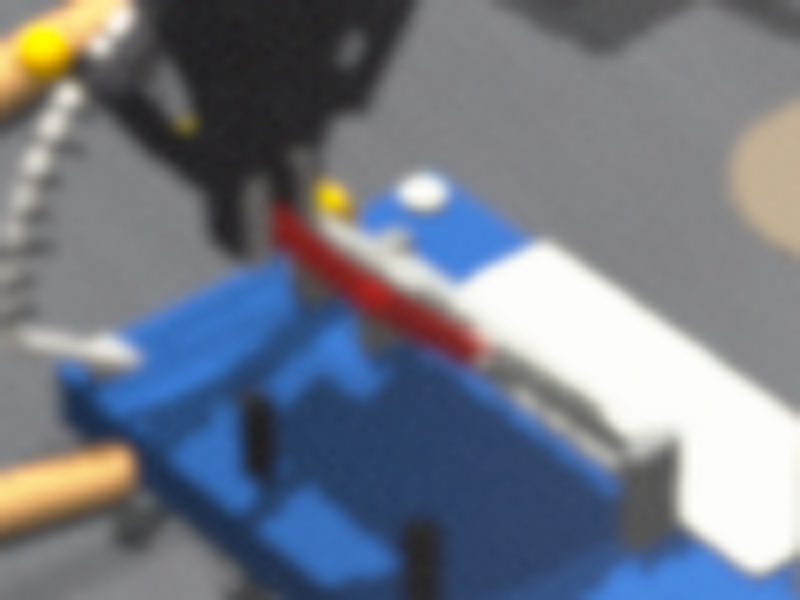

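View pics/z.png

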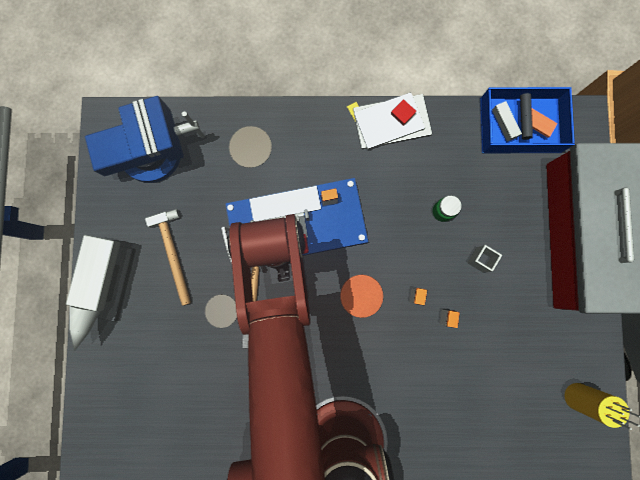

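```bash
python3 -c "
from h import *
print(tri({'top':(329.2,194),'side':(379,225)}))
print(ctrl.finish_job())"
```

```text
(array([0.64504971, 0.03666741, 0.08216068]), np.float64(0.0006846903041075438))
the job is handed in; nothing more can be done
None
```

I plugged the farthest of the three orange-topped blocks into the jig socket and let go of it. I then raised the leaf by its red bar to the yellow mark and handed the job in at about 18 s, still gripping it.

- **Block:** It bottomed in the socket with 34 N of push, the foot about 18 mm below the mouth by the arm's position. Later pictures show it upright and square. A rough two-camera reading put the top at 82 mm, where 88 mm is home. The hand-picked pixels and about 2 mm of calibration error probably account for that.
- **Leaf:** The mark measured about 0.82–0.83 rad. The pictures put the leaf at 0.80–0.86 rad and the arm's position at 0.83–0.87 rad, with a best estimate of about 0.83. The bar's radius came out as 158 mm by the arm against 155 mm given, so the two methods disagree slightly. The best estimate is well within 0.06 rad, and the highest single reading (0.87) is close to that limit.
- **Hold:** The arm did not move over the last 0.75 s, and the fingers were on the bar with about 3 N felt at the wrist.
- **Mark and bystanders:** The mark's tip stayed at the same pixel in the last side-camera pictures. In the last top view the hammer, jar, tube and disc look unmoved. The arm covers most of the brush in that view, so I could not fully check it.

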